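# Fit the U-clamps on the nursery perch stand, wedge it tight and set out the feed caddy

## Task

Fasten the perch: push every red-topped U-clamp on the bench down over the wooden perch, both legs through one pair of slots in the stand's plate (any free pair), fully home until it rests on the perch. Then, holding the mallet, tap the orange-ended wedge sideways into its yoke until it goes no further (do not push it with the gripper) and lay the mallet back on the bench, clear of the stand. Last, carry the green feed caddy by its handle, level so that its cups stay upright, and set it down in the middle of the stand's plywood shelf without shifting the nail brush or the tub.

Things in the scene. Friction and masses are not known exactly. Their poses are not given: they have to be found in the camera images.
- stand: Fixed perch stand; origin on the bench, z up. Aluminium plate: x -37 to 37, y -115 to 105 mm, top 30, underside 20 mm above the bench. Wooden perch: rod of 22 mm diameter along y at x = 0, its top 76 mm above the bench, on cradles between the slot pairs. Blue yoke (40 x 41 mm, top at 109 mm) for the wedge at y = -90 mm. Plywood shelf at the +y end, 130 (x) by 112 mm (y).
- station_0 (a point): Slot pair 0: point on the stand's plate top, 30 mm above the bench, midway between its two slots, under the perch. The slots are centred 20 mm either side of it along x; each is 12 mm (x) by 44 mm (y), right through the plate. Pairs are 53 mm apart along y. Axes as the stand's.
- station_1 (a point): Slot pair 1: point on the stand's plate top, 30 mm above the bench, midway between its two slots, under the perch. The slots are centred 20 mm either side of it along x; each is 12 mm (x) by 44 mm (y), right through the plate. Pairs are 53 mm apart along y. Axes as the stand's.
- station_2 (a point): Slot pair 2: point on the stand's plate top, 30 mm above the bench, midway between its two slots, under the perch. The slots are centred 20 mm either side of it along x; each is 12 mm (x) by 44 mm (y), right through the plate. Pairs are 53 mm apart along y. Axes as the stand's.
- shelf (a point): Middle of the top face of the plywood shelf, 12 mm above the bench; axes parallel to the stand's.
- wedge_butt (a point): Centre of the orange struck face (30 mm wide, 24 mm high, about 86 mm above the bench) of the wooden wedge; it faces the stand's -x, is at stand y = -90 mm, and the wedge is driven along the stand's +x. Axes parallel to the stand's.
- wedge (a joint): How far the wedge has been driven along the stand's +x, in m: starts at 0 to 0.010, tight against its stop at 0.035. Dry friction of about 7 N holds it where it is left. At 0.035 the struck face is at stand x = -50 mm.
- clamp_0_mid (a point): Centre of loose U-clamp 0 (2 or 3 present), standing legs down, steel legs, red plastic top: 48 mm wide (x), 40 deep (y), 80 high. Two 8 mm thick flat legs, 32 mm apart inside, 70 mm long to the bridge; top corners bevelled from 66 mm up. Fitted, its x is along the stand's x (either way) and this point is 46 mm above the bench. Grip across the width 12 to 16 mm above this point, to clear the plate. 0.18 kg.
- clamp_1_mid (a point): Centre of loose U-clamp 1 (2 or 3 present), standing legs down, steel legs, red plastic top: 48 mm wide (x), 40 deep (y), 80 high. Two 8 mm thick flat legs, 32 mm apart inside, 70 mm long to the bridge; top corners bevelled from 66 mm up. Fitted, its x is along the stand's x (either way) and this point is 46 mm above the bench. Grip across the width 12 to 16 mm above this point, to clear the plate. 0.18 kg.
- clamp_2_mid (a point): Centre of loose U-clamp 2 (2 or 3 present), standing legs down, steel legs, red plastic top: 48 mm wide (x), 40 deep (y), 80 high. Two 8 mm thick flat legs, 32 mm apart inside, 70 mm long to the bridge; top corners bevelled from 66 mm up. Fitted, its x is along the stand's x (either way) and this point is 46 mm above the bench. Grip across the width 12 to 16 mm above this point, to clear the plate. 0.18 kg.
- mallet_handle (a point): Point on the axis of the loose mallet's straight handle, 55 mm from the head's centre, where to grip (handle 20 mm wide, 22 mm high; lying, its axis is 22 mm above the bench). The mallet's x points from the handle to the head; its y is the striking direction. Both ends of the head strike. 0.3 kg, its centre of mass in the head.
- mallet_head (a point): Centre of the mallet's head: 46 mm (x) by 76 mm (y) by 44 mm (z), black rubber faces at y = -38 and +38 mm; lying, 22 mm above the bench.
- caddy: Green feed caddy, 112 mm (x) by 66 mm (y), walls 26 mm high, two bays; origin at the centre of its underside, z up. A yellow feed cup stands loose in each bay.
- caddy_handle (a point): Centre of the caddy's white handle bar, 14 mm square in section and 68 mm long along the caddy's y, 88 mm above the caddy's underside; grip it across the caddy's x. Under the bar is a thin partition up to 34 mm. 0.15 kg plus 0.035 kg a cup.
- feed_cup_a: Clear cup of yellow mash, 42 mm across, 38 mm high, in the caddy's -x bay; origin at the centre of its underside.
- feed_cup_b: The same in the caddy's +x bay.
- nail_brush: Bystander: purple nail brush, 30 x 86 x 55 mm; origin under its centre.
- worm_tub: Bystander: white round tub, 99 mm across, 128 mm high; origin under its centre.

How it is judged:
By the outcome, as a careful person would: the job done as asked, in the order asked, and still so for the second after the job is handed in, with the robot touching nothing.
Of clamp_0, clamp_1, clamp_2 only 2 to 3 are there at a start; the rules pass over those that are not, and their reading is None.
At some moment in a run one of clamp_0, clamp_1, clamp_2, mallet may be knocked a few centimetres aside while the robot is not near it.
It also fails if it takes over 210 s, if anything falls off the work surface, if the arm or the gripper's body presses on something with over 40 N, if the wrist force passes 120 N, or if a joint passes its speed limit or range.

## Robot

A 6-joint arm with a two-finger parallel gripper is mounted at the origin on a cart in front of the work surface, level with it; the furniture and walls round the work are solid. World frame = base frame: x ahead of the robot, y to its left, z up, the work surface at z = 0. Lengths are in m, angles in degrees, forces in N, time in s.
With the tool pointing down it reaches from about 0.375 to 0.9 m from the base axis. Payload 3.1 kg.
Tool frame: the origin (TCP) lies between the finger pads; the fingertips stand 22 mm ahead of it and the grasp point (between the pads) lies 3 mm ahead of it (bot.tip_extent is the distance from the TCP to the fingertips, in m); y points along the fingers, z is the direction in which the jaws open and shut, and the axes are right-handed (so a half turn about y gives the same grasp; the last joint's range is limited). The gripper opens to 87 mm and grips with 3 to 60 N. Pads are 19 mm wide; open, the fingers measure 117 mm over their backs; the gripper's body (75 mm by 190 mm) begins 51 mm behind the grasp point.
Start: joints at [-81.446, 30.224, 82.088, -0, 67.689, -10.227], TCP at [0.201, -0.592, 0.245] pointing down, gripper open.
Joint ranges: [-176.69, 176.69], [-43.24, 126.21], [12.49, 139.97], [-82, 262], [0, 151.66], [-163.58, 163.58]. Speed limits (degrees/s): [159.86, 159.86, 180, 180, 180, 180].

## Interface

Orientations are given as a 3x3 rotation matrix whose columns are the frame's x, y, z axes.
In Python, from rig import bot, eyes, models gives the robot as it stands. The module is installed in compiled form; this text tells all that it offers.
- The arm moves only by the tool arm_command, never from a script. Its arguments are lists of equal length, an entry for each row: "translation": the shift along the tool's x, y, z each as a share of 0.08 m, from -1 to 1, a list of three; "rotation": the turn, a rotation vector about the tool's x, y, z each as a share of 60 degrees, from -1 to 1, a list of three; "grip": the closure, from -1 (fully open) to 1 (shut), so that 0 is half open. In form: {"translation": [[x, y, z], ...], "rotation": [[rx, ry, rz], ...], "grip": [grip, ...]}. A call has 1 to 5 rows; each row is the pose to reach, as a shift and turn from the pose commanded when the call began, along the tool's axes at that moment; what a row does not reach only later rows make up. A row lasts 1/10 s, in which the tool goes at most 50 mm and 8.59 degrees, less where a joint would pass 70% of its speed; a pose out of reach is approached as far as the arm can. A call with a number of a shift or a turn outside -1 to 1 is refused whole. A call with a gripper value outside its range is refused whole. The fingers move at their own pace and stop on an object; the grip force is fixed at half the most. Time passes only in rows, so rows that repeat a pose let the fingers close. It gives the time, the measured TCP pose, the force and the opening at its end, in the units of the state.
- bot.read_state(): the state, without advancing time (a new reading comes with each control period).
- eyes.capture(name): name is "scene" or "top" or "wrist"; returns a dict with "image" (400x640x3 uint8, blue, green, red), "mtx" (3x3 intrinsics, pixels), "rvec" (rotation vector, rad) and "tvec" (3), from world to camera coordinates, as OpenCV has them; the wrist camera has in their place "hand_eye" (4x4, takes a point from camera to tool coordinates, whose origin is the TCP and whose axes are the tool frame's). Camera axes: x right, y down, z forward; pixel columns grow to the right and rows downward; lengths in m; the calibration is good to about 2 mm. A picture is of the moment at which its call begins: read the wrist's pose just before it. There is no depth.
- bot.hand_in(): hands the job in, once; it reports no verdict.
Trained networks look in the newest picture that a camera, given by its name, has taken for a name from the list of things; names that differ only in an ending like _2 or _b are one class to them, and where a whole thing is asked for, a point or a joint stands for the part that bears it (a point fixed in the world has none). Each returns a list of dicts, best first, with "conf" (0 to 1); they miss things now and then, are a little off and sometimes report something else, mostly with a low value. They report only what shows in the picture. A call takes as long as a camera call.
- models.recognise(camera, thing): "extent" ([left, top, right, bottom] as shares, 0 to 1, of the picture: columns of its width, rows of its height, round what is visible of it).
- models.spot_point(camera, thing): "point" ([column, row] as shares, 0 to 1, of the picture: columns of its width, rows of its height: a listed point, or the origin of a listed thing).
The state is a dict: "time_s": time; "joint_positions": joint angles; "qvel": joint speeds; "tau": joint torques, N m; "position": TCP position; "tcp_rot": TCP orientation; "force": force on the tool from outside, world axes, zero at the start; "moment": the same for the moment, N m; "opening": opening from 0.0 (shut) to 1.0 (fully open).
Only numpy, scipy, OpenCV 4.12 (cv2) and the standard library are available. Lean on these libraries where they do the work, as an engineer would, in place of code of your own. Each camera call takes 0.05 s, during which the arm holds its last target. There are 200 camera calls.

## Working session

There is one attempt and no reset: what is moved stays moved. The work goes in short steps, Python scripts to look and compute and a tool call to move; the robot and the scene stay as the last step left them, time stands still between calls to the robot, and variables do not carry over. Pictures are saved under pics/ and viewed, about 12 in all and at most 16, crops included, and the job is handed in when it is done.

Besides the shell and the picture viewer there is one more tool, called by a JSON object that holds its "name" and its "arguments", one argument or row to a line. arm_command: Moves the arm, as the interface text tells. Shift numbers are shares of 0.08 m and turn numbers shares of 60 degrees, none past 1 either way. Its arguments: {"type":"object","properties":{"translation":{"type":"array"},"rotation":{"type":"array"},"grip":{"type":"array"}},"required":["translation","rotation","grip"]}

```bash
mkdir -p pics
cat > h.py <<'E'
import numpy as np, cv2, json
from scipy.spatial.transform import Rotation as R
from rig import bot, eyes, models
def cam(name):
    s=bot.read_state(); c=eyes.capture(name); K=np.array(c["mtx"])
    if name=="wrist":
        T=np.eye(4);T[:3,:3]=np.array(s["tcp_rot"]);T[:3,3]=s["position"]
        W=T@np.array(c["hand_eye"]); Rw,o=W[:3,:3],W[:3,3]
    else:
        Rc=cv2.Rodrigues(np.array(c["rvec"],float))[0]; Rw=Rc.T; o=-Rw@np.array(c["tvec"]).ravel()
    return dict(name=name,im=c["image"],K=K,R=Rw,o=o)
def ray(c,p):  # pixel share
    u=np.array([p[0]*640,p[1]*400,1]); return c["R"]@np.linalg.solve(c["K"],u)
def onz(c,p,z):
    d=ray(c,p); return c["o"]+d*(z-c["o"][2])/d[2]
def pix(c,P):
    q=c["K"]@(c["R"].T@(np.array(P)-c["o"])); return q[:2]/q[2]
def spots(c,thing,z,mn=.2,n=4):
    out=[]
    for d in models.spot_point(c["name"],thing)[:n]:
        if d["conf"]>=mn: out.append((round(d["conf"],2),np.round(np.array(d["point"])*[640,400]).astype(int).tolist(),np.round(onz(c,d["point"],z),4)[:2].tolist()))
    return out
def st():
    s=bot.read_state(); print("t",round(s["time_s"],2),"p",np.round(s["position"],4),"F",np.round(s["force"],1),"op",round(s["opening"],3)); return s
def save(c,n): cv2.imwrite("pics/"+n+".png",c["im"])
E
cat > a.py <<'E'
from h import *
s=st(); print(np.round(s["tcp_rot"],3))
Z=dict(stand=0,station_0=.03,station_1=.03,station_2=.03,shelf=.012,wedge_butt=.086,clamp_0_mid=.04,mallet_handle=.022,mallet_head=.022,caddy=0,caddy_handle=.088,nail_brush=0,worm_tub=0)
ims=[]
for n in ("scene","top"):
    c=cam(n); ims.append(c["im"]); print(n,np.round(c["o"],3))
    for k,z in Z.items(): print(k,spots(c,k,z))
cv2.imwrite("pics/a_scene.png",ims[0]);cv2.imwrite("pics/a_top.png",ims[1])
E
python3 a.py
```

```text
t 0.0 p [ 0.2011 -0.591   0.2436] F [ 0.1  0.1 -0.2] op 0.999
[[-0.947 -0.     0.322]
 [-0.322  0.002 -0.947]
 [-0.    -1.    -0.002]]
scene [0.028 0.335 1.087]
stand [(0.63, [348, 207], [0.5461, 0.0044]), (0.43, [356, 194], [0.5742, -0.0324])]
station_0 [(0.91, [337, 206], [0.5458, 0.0407]), (0.59, [329, 217], [0.5253, 0.0752]), (0.57, [356, 196], [0.553, -0.0221])]
station_1 [(0.91, [337, 206], [0.5458, 0.0407]), (0.59, [329, 217], [0.5253, 0.0752]), (0.57, [356, 196], [0.553, -0.0221])]
station_2 [(0.91, [337, 206], [0.5458, 0.0407]), (0.59, [329, 217], [0.5253, 0.0752]), (0.57, [356, 196], [0.553, -0.0221])]
shelf [(0.78, [309, 246], [0.4777, 0.158])]
wedge_butt [(0.74, [422, 135], [0.6262, -0.2661]), (0.6, [393, 187], [0.508, -0.1042]), (0.48, [399, 160], [0.5778, -0.1619])]
clamp_0_mid [(0.84, [253, 264], [0.4801, 0.3127])]
mallet_handle [(0.79, [433, 145], [0.6186, -0.3153]), (0.74, [232, 240], [0.5749, 0.3378])]
mallet_head [(0.83, [422, 136], [0.6613, -0.3028]), (0.23, [353, 193], [0.5687, -0.0193])]
caddy [(0.89, [230, 235], [0.6013, 0.3395])]
caddy_handle [(0.66, [223, 224
[... 574 characters left out ...]
60, 206], [0.5693, -0.0309]), (0.71, [327, 223], [0.5142, 0.0838]), (0.67, [346, 212], [0.5501, 0.0174])]
shelf [(0.58, [305, 240], [0.4593, 0.1636])]
wedge_butt [(0.51, [382, 221], [0.5124, -0.094])]
clamp_0_mid [(0.59, [261, 236], [0.4756, 0.3098])]
mallet_handle [(0.81, [438, 188], [0.6241, -0.3042])]
mallet_head [(0.97, [436, 174], [0.6767, -0.304])]
caddy [(0.78, [253, 202], [0.6003, 0.3453]), (0.34, [403, 193], [0.6151, -0.189]), (0.3, [384, 223], [0.51, -0.1147])]
caddy_handle [(0.74, [343, 214], [0.5368, 0.0319]), (0.7, [249, 198], [0.5995, 0.3431])]
nail_brush [(0.68, [342, 215], [0.5445, 0.0295]), (0.48, [205, 204], [0.5971, 0.5161])]
worm_tub [(0.98, [235, 173], [0.7058, 0.4074])]
```

Run:
```python
import cv2
a=cv2.imread("pics/a_scene.png");b=cv2.imread("pics/a_top.png")
cv2.imwrite("pics/a1.png",cv2.resize(a[100:320,130:470],None,fx=2.3,fy=2.3,interpolation=2))
cv2.imwrite("pics/a2.png",cv2.resize(b[130:290,170:490],None,fx=2.5,fy=2.5,interpolation=2))
```

```text
(no output)
```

View pics/a1.png

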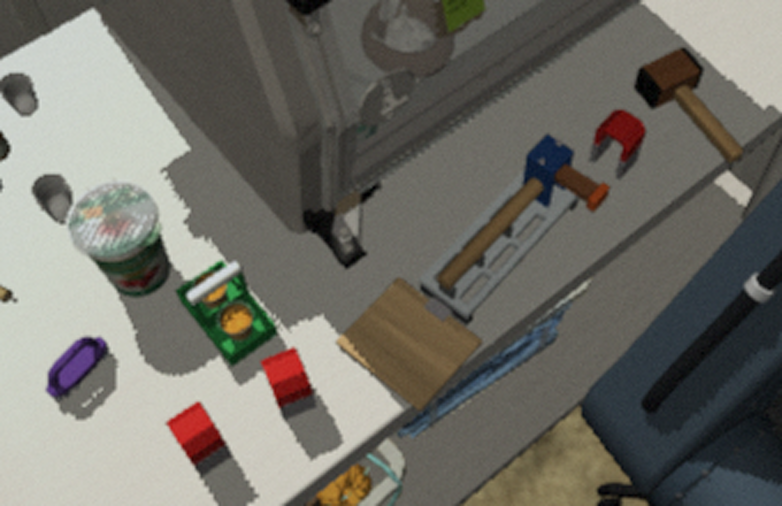

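View pics/a2.png

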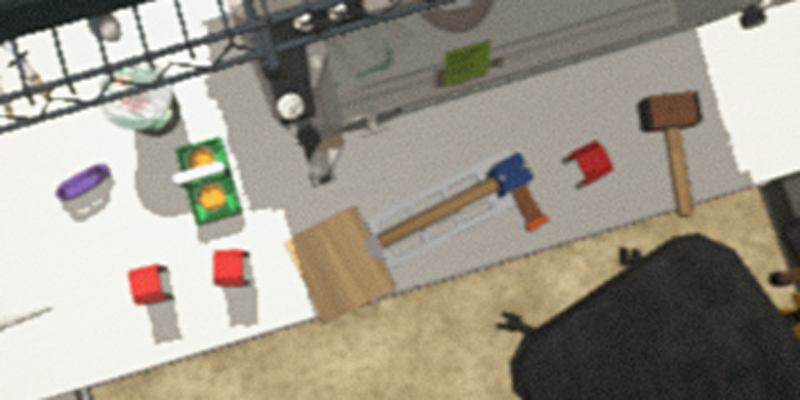

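The pictures show three upright red clamps: two at the left (crop px 197,432 and 287,375) and one right of the yoke (620,130). The mallet is far right, and the caddy, brush and tub are on the left. The stand is turned about 25°. First I'll move to a wrist view over the right clamp and stand.

```bash
cat >> h.py <<'E'
def plan(goals, s=None, tiltfree=True):
    """goals: list of (x,y,z,zang_deg,grip[,extra rows]) tool down; prints calls"""
    s=s or bot.read_state(); p=np.array(s["position"]); M=np.array(s["tcp_rot"])
    for g in goals:
        tgt=np.array(g[:3],float); a=np.radians(g[3]); z=np.array([np.cos(a),np.sin(a),0]); y=np.array([0,0,-1.]); G=np.c_[np.cross(y,z),y,z]
        ex=g[5] if len(g)>5 else 0
        while True:
            d=M.T@(tgt-p); rv=R.from_matrix(M.T@G).as_rotvec()
            k=max(1,np.abs(d).max()/.08,np.abs(rv).max()/np.radians(60)); k=np.ceil(k-1e-6)
            dd=np.round(d/k/.08,3); rr=np.round(rv/k/np.radians(60),3)
            n=int(np.ceil(max(np.linalg.norm(dd)*.08/.05,np.linalg.norm(rr)*60/8.59)-1e-6)); n=max(1,n)
            last=k==1; 
            if last: n+=ex
            print("n",n,"T",dd.tolist(),"R",rr.tolist(),"g",g[4])
            p=p+M@(dd*.08); M=M@R.from_rotvec(rr*np.radians(60)).as_matrix()
            if last: break
E
python3 - <<'E'
from h import *
c=eyes.capture("wrist"); print(np.round(c["hand_eye"],3).tolist(), np.round(c["mtx"],1).tolist())
plan([(0.55,-0.16,0.30,25,-1,1)])
E
```

```text
[[0.001, 0.954, 0.299, -0.082], [-0.0, -0.299, 0.954, -0.14], [1.0, -0.001, -0.0, -0.0], [0.0, 0.0, 0.0, 1.0]] [[337.2, 0.0, 323.9], [0.0, 337.2, 202.4], [0.0, 0.0, 1.0]]
n 2 T [-0.977, -0.116, -0.618] R [0.0, -0.267, 0.0] g -1
n 2 T [-0.925, -0.096, -0.27] R [0.0, -0.223, 0.0] g -1
n 2 T [-0.962, -0.096, -0.048] R [0.0, -0.223, 0.0] g -1
n 2 T [-0.947, -0.096, 0.176] R [0.0, -0.223, 0.0] g -1
n 2 T [-0.881, -0.096, 0.39] R [0.0, -0.223, 0.0] g -1
n 2 T [-0.767, -0.097, 0.583] R [0.0, -0.222, 0.0] g -1
n 3 T [-0.612, -0.096, 0.745] R [0.0, -0.223, -0.0] g -1
```

{"name": "arm_command", "arguments": {
  "translation": [
    [-0.977,-0.116,-0.618],
    [-0.977,-0.116,-0.618]
  ],
  "rotation": [
    [0,-0.267,0],
    [0,-0.267,0]
  ],
  "grip": [-1,-1]
}}

```text
time_s: 1.65
position: [0.2595, -0.5191, 0.2536]
tcp_rot: [[-0.819, 0.0, 0.573], [-0.573, 0.001, -0.819], [-0.001, -1.0, -0.0]]
force: [0.5, 1.1, -0.1]
opening: 1.0
```

{"name": "arm_command", "arguments": {
  "translation": [
    [-0.925,-0.096,-0.27],
    [-0.925,-0.096,-0.27]
  ],
  "rotation": [
    [0,-0.223,0],
    [0,-0.223,0]
  ],
  "grip": [-1,-1]
}}

```text
time_s: 1.85
position: [0.3093, -0.4566, 0.2618]
tcp_rot: [[-0.662, 0.0, 0.749], [-0.749, 0.002, -0.662], [-0.002, -1.0, -0.001]]
force: [0.5, 0.6, 0.5]
opening: 0.999
```

{"name": "arm_command", "arguments": {
  "translation": [
    [-0.962,-0.096,-0.048],
    [-0.962,-0.096,-0.048]
  ],
  "rotation": [
    [0,-0.223,0],
    [0,-0.223,0]
  ],
  "grip": [-1,-1]
}}

```text
time_s: 2.05
position: [0.3577, -0.3971, 0.2696]
tcp_rot: [[-0.471, 0.001, 0.882], [-0.882, 0.001, -0.471], [-0.001, -1.0, 0.0]]
force: [-0.2, -1.0, 0.2]
opening: 0.997
```

{"name": "arm_command", "arguments": {
  "translation": [
    [-0.947,-0.096,0.176],
    [-0.947,-0.096,0.176]
  ],
  "rotation": [
    [0,-0.223,0],
    [0,-0.223,0]
  ],
  "grip": [-1,-1]
}}

```text
time_s: 2.25
position: [0.4061, -0.3373, 0.2773]
tcp_rot: [[-0.254, 0.001, 0.967], [-0.967, 0.001, -0.254], [-0.001, -1.0, 0.001]]
force: [-0.3, 0.8, -0.2]
opening: 1.002
```

{"name": "arm_command", "arguments": {
  "translation": [
    [-0.881,-0.096,0.39],
    [-0.881,-0.096,0.39]
  ],
  "rotation": [
    [0,-0.223,0],
    [0,-0.223,0]
  ],
  "grip": [-1,-1]
}}

```text
time_s: 2.45
position: [0.4547, -0.2775, 0.2851]
tcp_rot: [[-0.023, 0.001, 1.0], [-1.0, 0.0, -0.023], [-0.0, -1.0, 0.001]]
force: [-0.1, 0.4, -0.5]
opening: 1.002
```

{"name": "arm_command", "arguments": {
  "translation": [
    [-0.767,-0.097,0.583],
    [-0.767,-0.097,0.583]
  ],
  "rotation": [
    [0,-0.222,0],
    [0,-0.222,0]
  ],
  "grip": [-1,-1]
}}

```text
time_s: 2.65
position: [0.5032, -0.2175, 0.2929]
tcp_rot: [[0.208, 0.001, 0.978], [-0.978, 0.0, 0.208], [-0.0, -1.0, 0.001]]
force: [-0.8, -0.0, -0.4]
opening: 0.999
```

{"name": "arm_command", "arguments": {
  "translation": [
    [-0.612,-0.096,0.745],
    [-0.612,-0.096,0.745],
    [-0.612,-0.096,0.745],
    [-0.612,-0.096,0.745],
    [-0.612,-0.096,0.745]
  ],
  "rotation": [
    [0,-0.223,0],
    [0,-0.223,0],
    [0,-0.223,0],
    [0,-0.223,0],
    [0,-0.223,0]
  ],
  "grip": [-1,-1,-1,-1,-1]
}}

```text
time_s: 3.15
position: [0.5493, -0.1607, 0.2997]
tcp_rot: [[0.422, -0.001, 0.907], [-0.907, -0.0, 0.422], [-0.0, -1.0, -0.001]]
force: [-0.6, 0.1, -0.2]
opening: 0.998
```

Run:
```python
from h import *
s=st(); print(np.round(s["tcp_rot"],3), np.round(s["joint_positions"],1))
c=cam("wrist"); save(c,"w1")
for k,z in dict(stand=0,station_0=.03,shelf=.012,wedge_butt=.086,clamp_0_mid=.04,mallet_handle=.022,mallet_head=.022).items(): print(k,spots(c,k,z))
print([(round(d["conf"],2),np.round(np.array(d["extent"])*[640,400,640,400]).tolist()) for d in models.recognise("wrist","clamp_0_mid")[:3]])
```

```text
t 3.15 p [ 0.5493 -0.1607  0.2997] F [-0.6  0.1 -0.2] op 0.998
[[ 0.422 -0.001  0.907]
 [-0.907 -0.     0.422]
 [-0.    -1.    -0.001]] [-27.5  22.7  85.9  -0.   71.4 -52.4]
stand [(0.75, [383, 26], [0.5426, 0.0154])]
station_0 [(0.63, [389, 3], [0.5366, 0.0305]), (0.57, [386, 60], [0.5604, -0.0202])]
shelf []
wedge_butt [(0.66, [318, 110], [0.5137, -0.1001]), (0.27, [360, 291], [0.6469, -0.2693])]
clamp_0_mid [(0.33, [386, 60], [0.5592, -0.0226])]
mallet_handle []
mallet_head [(0.78, [357, 292], [0.6665, -0.3053])]
[]
```

View pics/w1.png

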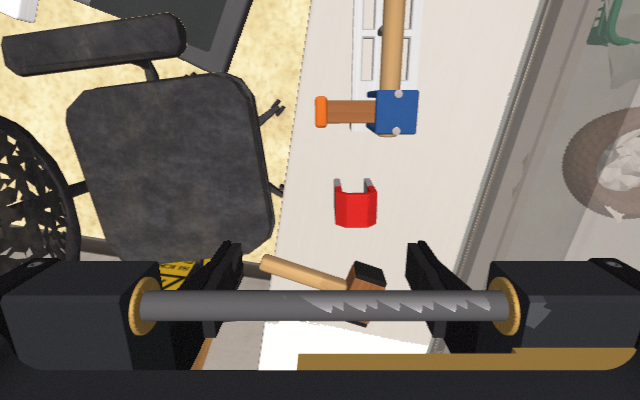

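The wrist view shows the yoke at (397,112), the wedge's orange butt at (321,112), the right clamp's red top at (355,210) with its legs towards the yoke, and the mallet at (330,280). I'll measure the clamp from its red outline.

```bash
cat >> h.py <<'E'
from scipy.optimize import minimize
def redmask(im):
    h=cv2.cvtColor(im,cv2.COLOR_BGR2HSV); m=((h[...,0]<5)|(h[...,0]>174))&(h[...,1]>170)&(h[...,2]>80)
    return cv2.morphologyEx(m.astype(np.uint8),cv2.MORPH_OPEN,np.ones((3,3)))
def clampfit(c,z0=0.0,guess=None,box=None,rl=.062):
    """fit (x,y,yaw deg) of red top block(s); z0=height of leg bottoms"""
    m=redmask(c["im"]); 
    if box: k=np.zeros_like(m); k[box[1]:box[3],box[0]:box[2]]=1; m=m*k
    n,l,s,ce=cv2.connectedComponentsWithStats(m); res=[]
    for i in range(1,n):
        if s[i,4]<120: continue
        S=4; b=(l==i).astype(np.uint8); x0,y0,w,h=s[i,:4]-np.array([6,6,-12,-12])
        B=cv2.resize(b[max(y0,0):y0+h,max(x0,0):x0+w],None,fx=S,fy=S,interpolation=cv2.INTER_LINEAR); off=np.array([max(x0,0),max(y0,0)])
        P0=onz(c,ce[i]/[640,400],z0+.073)[:2]
        def pts(v):
            x,y,a,lo=v[0],v[1],np.radians(v[2]),rl+v[3]*.001; Z=[]
            for zz,hw in ((lo,.024),(.066,.024),(.08,.0155)):
                for sx in(-1,1):
                    for sy in(-1,1):
                        X=sx*hw;Y=sy*.02; Z.append(pix(c,[x+np.cos(a)*X-np.sin(a)*Y,y+np.sin(a)*X+np.cos(a)*Y,z0+zz]))
            return np.array(Z)
        def cost(v):
            q=((pts(v)-off+.5)*S*16).astype(np.float32); H=cv2.convexHull(q).astype(np.int32)
            M=np.zeros_like(B); cv2.fillConvexPoly(M,H,1,shift=4); return (M!=B).sum()/B.sum()+1e-3*abs(v[3])
        best=None
        for a in ([guess] if guess is not None else [0,30,60,90,120,150]):
            r=minimize(cost,[*P0,a,0],method="Nelder-Mead",options=dict(initial_simplex=np.array([[*P0,a,0],[P0[0]+.008,P0[1],a,0],[P0[0],P0[1]+.008,a,0],[*P0,a+12,0],[*P0,a,3]]),maxiter=400,xatol=1e-5,fatol=1e-5))
            if best is None or r.fun<best.fun: best=r
        res.append((np.round(best.x[:2],4).tolist(),round(best.x[2],1),round(best.x[3],1),"err",round(best.fun,3),ce[i].round().tolist()))
    return res
E
python3 - <<'E'
from h import *
c=cam("wrist")
for r in clampfit(c): print(r)
c2=cam("top")
for r in clampfit(c2): print(r)
c2=cam("scene")
for r in clampfit(c2): print(r)
E
```

```text
([0.5977, -0.1807], np.float64(25.2), np.float64(4.2), 'err', np.float64(0.11), [354.0, 208.0])
([0.4728, 0.3085], np.float64(87.9), np.float64(3.5), 'err', np.float64(0.563), [260.0, 237.0])
([0.4719, 0.3084], np.float64(172.4), np.float64(-0.1), 'err', np.float64(0.202), [254.0, 263.0])
([0.4534, 0.418], np.float64(11.9), np.float64(3.9), 'err', np.float64(0.152), [214.0, 287.0])
```

Run:
```python
from h import *
plan([(0.598,-0.181,0.14,25.2,-1,1),(0.598,-0.181,0.057,25.2,-1,1),(0.598,-0.181,0.22,25.2,1,1),(0.573,-0.04,0.25,25,1,3)])
```

```text
n 2 T [0.245, 1.0, 0.217] R [-0.0, -0.002, -0.0] g -1
n 3 T [0.246, 1.0, 0.216] R [-0.0, -0.001, -0.0] g -1
n 1 T [0.0, 0.519, -0.0] R [-0.0, -0.0, -0.0] g -1
n 2 T [0.0, 0.518, -0.0] R [-0.0, -0.0, -0.0] g -1
n 2 T [0.0, -0.679, -0.0] R [-0.0, -0.0, -0.0] g 1
n 2 T [0.0, -0.679, -0.0] R [-0.0, -0.0, -0.0] g 1
n 3 T [0.0, -0.679, -0.0] R [-0.0, -0.0, -0.0] g 1
n 2 T [-0.864, -0.188, 0.234] R [-0.0, 0.002, -0.0] g 1
n 5 T [-0.864, -0.187, 0.231] R [-0.0, 0.001, -0.0] g 1
```

{"name": "arm_command", "arguments": {
  "translation": [
    [0.245,1,0.217],
    [0.245,1,0.217]
  ],
  "rotation": [
    [0,0,0],
    [0,0,0]
  ],
  "grip": [-1,-1]
}}

```text
time_s: 3.95
position: [0.5746, -0.1706, 0.2192]
tcp_rot: [[0.423, 0.001, 0.906], [-0.906, -0.001, 0.423], [0.001, -1.0, 0.001]]
force: [-1.0, 0.9, -0.5]
opening: 1.002
```

{"name": "arm_command", "arguments": {
  "translation": [
    [0.246,1,0.216],
    [0.246,1,0.216],
    [0.246,1,0.216]
  ],
  "rotation": [
    [0,0,0],
    [0,0,0],
    [0,0,0]
  ],
  "grip": [-1,-1,-1]
}}

```text
time_s: 4.25
position: [0.596, -0.1801, 0.1348]
tcp_rot: [[0.423, -0.009, 0.906], [-0.906, 0.004, 0.423], [-0.008, -1.0, -0.006]]
force: [-1.2, 0.2, 0.1]
opening: 0.999
```

{"name": "arm_command", "arguments": {
  "translation": [
    [0,0.5,0],
    [0,1,0],
    [0,1.037,0],
    [0,1.037,0]
  ],
  "rotation": [
    [0,0,0],
    [0,0,0],
    [0,0,0],
    [0,0,0]
  ],
  "grip": [-1,-1,-1,-1]
}}

```text
out of range: row 3 has 1.037, outside -1 to 1
```

{"name": "arm_command", "arguments": {
  "translation": [
    [0,0.5,0],
    [0,0.98,0],
    [0,0.98,0]
  ],
  "rotation": [
    [0,0,0],
    [0,0,0],
    [0,0,0]
  ],
  "grip": [-1,-1,-1]
}}

```text
time_s: 4.55
position: [0.595, -0.1794, 0.0587]
tcp_rot: [[0.423, -0.008, 0.906], [-0.906, 0.004, 0.423], [-0.007, -1.0, -0.006]]
force: [-1.0, 0.8, -0.9]
opening: 1.0
```

{"name": "arm_command", "arguments": {
  "translation": [
    [0,0.057,0],
    [0,0.057,0],
    [0,0.057,0],
    [0,0.057,0]
  ],
  "rotation": [
    [0,0,0],
    [0,0,0],
    [0,0,0],
    [0,0,0]
  ],
  "grip": [-1,1,1,1]
}}

```text
time_s: 4.95
position: [0.5991, -0.1815, 0.0591]
tcp_rot: [[0.423, 0.003, 0.906], [-0.906, -0.002, 0.423], [0.003, -1.0, 0.002]]
force: [-0.2, -0.0, 0.2]
opening: 0.815
```

{"name": "arm_command", "arguments": {
  "translation": [
    [0,0,0],
    [0,0,0],
    [0,0,0],
    [0,-0.5,0],
    [0,-1,0]
  ],
  "rotation": [
    [0,0,0],
    [0,0,0],
    [0,0,0],
    [0,0,0],
    [0,0,0]
  ],
  "grip": [1,1,1,1,1]
}}

```text
time_s: 5.45
position: [0.5965, -0.1802, 0.1357]
tcp_rot: [[0.423, -0.005, 0.906], [-0.906, 0.003, 0.423], [-0.005, -1.0, -0.004]]
force: [2.3, 0.1, -1.3]
opening: 0.549
```

{"name": "arm_command", "arguments": {
  "translation": [
    [0,-1,0],
    [0,-1,0],
    [0,-1,0]
  ],
  "rotation": [
    [0,0,0],
    [0,0,0],
    [0,0,0]
  ],
  "grip": [1,1,1]
}}

```text
time_s: 5.75
position: [0.6008, -0.1822, 0.2223]
tcp_rot: [[0.423, 0.01, 0.906], [-0.906, -0.005, 0.423], [0.008, -1.0, 0.007]]
force: [0.9, 0.0, -1.0]
opening: 0.55
```

{"name": "arm_command", "arguments": {
  "translation": [
    [-0.864,-0.2,0.234],
    [-0.864,-0.2,0.234],
    [-0.864,-0.2,0.234]
  ],
  "rotation": [
    [0,0,0],
    [0,0,0],
    [0,0,0]
  ],
  "grip": [1,1,1]
}}

```text
time_s: 6.05
position: [0.5837, -0.1068, 0.2318]
tcp_rot: [[0.426, -0.004, 0.905], [-0.905, 0.003, 0.426], [-0.004, -1.0, -0.003]]
force: [0.1, -1.1, -2.2]
opening: 0.547
```

{"name": "arm_command", "arguments": {
  "translation": [
    [-0.864,-0.2,0.234],
    [-0.864,-0.2,0.234],
    [-0.864,-0.2,0.234],
    [-0.864,-0.2,0.234],
    [-0.864,-0.2,0.234]
  ],
  "rotation": [
    [0,0,0],
    [0,0,0],
    [0,0,0],
    [0,0,0],
    [0,0,0]
  ],
  "grip": [1,1,1,1,1]
}}

```text
time_s: 6.55
position: [0.5735, -0.0411, 0.248]
tcp_rot: [[0.422, -0.001, 0.907], [-0.907, -0.0, 0.422], [-0.0, -1.0, -0.001]]
force: [-0.3, -0.5, -2.2]
opening: 0.55
```

Run:
```python
from h import *
s=st(); print(np.round(s["tcp_rot"],3))
c=cam("wrist"); save(c,"w2")
for k,z in dict(stand=0,station_0=.03,shelf=.012,wedge_butt=.086).items(): print(k,spots(c,k,z))
```

```text
t 6.55 p [ 0.5735 -0.0411  0.248 ] F [-0.3 -0.5 -2.2] op 0.55
[[ 0.422 -0.001  0.907]
 [-0.907 -0.     0.422]
 [-0.    -1.    -0.001]]
stand [(0.97, [323, 117], [0.546, 0.0137]), (0.44, [321, 100], [0.5365, 0.03])]
station_0 [(0.97, [320, 40], [0.5122, 0.0797]), (0.88, [322, 152], [0.5595, -0.0178]), (0.57, [321, 100], [0.5365, 0.0293])]
shelf []
wedge_butt [(0.64, [240, 221], [0.5126, -0.1026]), (0.32, [320, 100], [0.5359, 0.0298])]
```

View pics/w2.png

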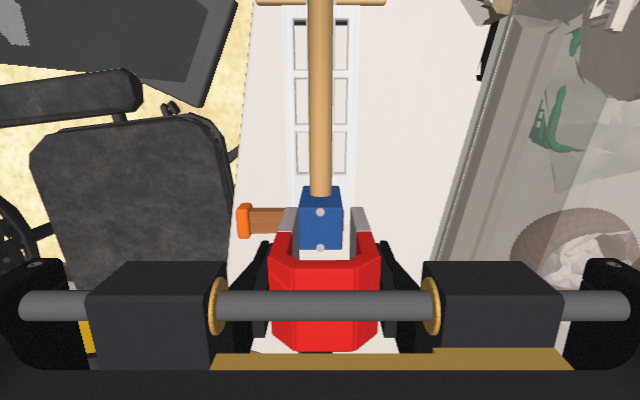

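The clamp is held straight. The perch runs up column 320, with slot pairs at about rows 20-68, 78-122 and 132-175, the yoke at (320,218) and the wedge butt at (244,221). I'll zoom in for slot edges and fit the perch axis.

Run:
```python
from h import *
im=cv2.imread("pics/w2.png")
cv2.imwrite("pics/w2c.png",cv2.resize(im[0:196,260:384],None,fx=3,fy=3,interpolation=cv2.INTER_CUBIC))
c=cam("wrist"); im=c["im"]
h=cv2.cvtColor(im,cv2.COLOR_BGR2HSV)
m=(h[...,0]>8)&(h[...,0]<22)&(h[...,1]>70)
P=[]
for r in range(15,185):
    k=np.flatnonzero(m[r,295:345])+295
    if len(k)>5: P.append((r,k.min(),k.max()+1))
P=np.array(P); 
print(P[::30])
W=np.array([onz(c,[ (a+b)/2/640,(r+.5)/400],.065) for r,a,b in P])
for _ in range(2):
    q=np.polyfit(W[:,1],W[:,0],1); e=W[:,0]-np.polyval(q,W[:,1]); W=W[abs(e)<2*e.std()+1e-5]
print("line x=",q,"yaw",np.degrees(np.arctan(-q[0])),"res",e.std())
g=im.astype(int).sum(2)//3
for col in(302,306,338,342): print(col,[int(v) for v in g[0:200,col]])
```

```text
[[ 15 308 332]
 [ 45 308 332]
 [ 75 309 332]
 [105 309 332]
 [135 309 331]
 [165 310 331]]
line x= [-0.4625596   0.55016353] yaw 24.823354404617856 res 0.00022857431921769513
302 [183, 181, 158, 127, 99, 133, 235, 235, 235, 235, 234, 235, 235, 235, 235, 235, 235, 233, 206, 194, 122, 95, 55, 40, 47, 104, 228, 229, 229, 229, 229, 229, 229, 229, 228, 230, 228, 229, 229, 230, 229, 229, 230, 229, 229, 228, 229, 229, 229, 230, 229, 229, 229, 229, 229, 229, 230, 230, 229, 228, 228, 229, 230, 229, 229, 229, 229, 229, 228, 216, 200, 234, 236, 234, 235, 235, 235, 219, 196, 195, 227, 229, 227, 228, 229, 230, 228, 228, 228, 228, 228, 228, 228, 228, 228, 227, 228, 227, 227, 228, 228, 228, 228, 227, 227, 227, 228, 228, 227, 227, 228, 227, 229, 229, 227, 227, 228, 228, 229, 228, 229, 228, 227, 205, 199, 212, 233, 232, 232, 231, 231, 219, 208, 227, 227, 226, 227, 227, 227, 227, 226, 228, 227, 227, 227, 227, 226, 227, 227, 227, 227, 227, 226, 227, 227, 226, 226, 227, 227, 226, 227, 226, 227, 227, 226, 226, 226, 226, 225, 226, 226, 224, 187, 179, 196, 218, 230, 230, 230, 230, 230, 230, 228, 230, 230, 
[... 2348 characters left out ...]
 228, 229, 230, 229, 229, 229, 228, 229, 228, 214, 196, 234, 234, 234, 234, 234, 232, 218, 193, 194, 229, 228, 229, 228, 229, 228, 229, 230, 230, 227, 228, 229, 228, 229, 228, 229, 229, 228, 229, 228, 228, 228, 229, 228, 229, 229, 228, 229, 228, 229, 230, 230, 229, 229, 228, 229, 229, 229, 230, 229, 230, 230, 229, 206, 203, 214, 234, 234, 235, 235, 234, 221, 214, 229, 230, 230, 229, 229, 228, 230, 228, 228, 229, 229, 229, 228, 228, 229, 228, 228, 228, 230, 228, 229, 228, 229, 227, 228, 228, 228, 227, 228, 228, 227, 228, 227, 228, 228, 228, 229, 227, 227, 190, 185, 205, 223, 235, 234, 235, 234, 236, 234, 235, 235, 234, 235, 234, 233, 234, 234, 234, 235, 235, 235, 234, 234, 234, 235, 235, 234]
```

View pics/w2c.png

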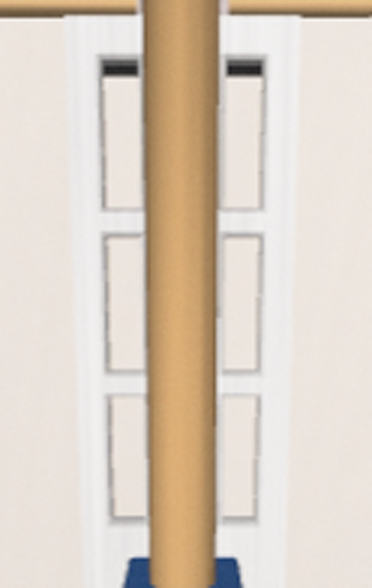

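Run:
```python
from h import *
c=cam("wrist")
a=np.radians(24.8); ux=np.array([np.cos(a),np.sin(a)]); uy=np.array([-np.sin(a),np.cos(a)])
for lab,col,rows in (("R",342.5,(18,71,77.3,125.7,131,176)),("mid",321,(18,71,77.3,125.7,131,176))):
    y=[onz(c,[col/640,r/400],.03)[:2]@uy for r in rows]; print(lab,np.round(y,4),"cent",np.round([(y[i]+y[i+1])/2 for i in(0,2,4)],4),"len",np.round([y[i]-y[i+1] for i in(0,2,4)],4))
x=[onz(c,[q/640,166/400],.03)[:2]@ux for q in (295.7,347.3)]; print("slots outer x",np.round(x,4),np.mean(x))
x=[onz(c,[q/640,40/400],.03)[:2]@ux for q in (293.3,348.7)]; print("slots outer x",np.round(x,4),np.mean(x))
P=np.array([0.55016,0.]); print("rod x",P@ux)
# yoke top edges
h=cv2.cvtColor(c["im"],cv2.COLOR_BGR2HSV); m=((h[...,0]>100)&(h[...,0]<125)&(h[...,1]>130)).astype(np.uint8); m[:180]=0;m[255:]=0;m[:,:280]=0;m[:,360:]=0
ys,xs=np.nonzero(m); print(xs.min(),xs.max(),ys.min(),ys.max())
# clamp in hand
for z in(0.03,): print(np.array(bot.read_state()["position"])[:2]@ux, np.array(bot.read_state()["position"])[:2]@uy)
r=redmask(c["im"]); r[:, :250]=0; ys,xs=np.nonzero(r); print("red",xs.min(),xs.max(),ys.min(),ys.max()); print([ (int(np.flatnonzero(r[k]).min()),int(np.flatnonzero(r[k]).max())) for k in (240,262,275,285,330,345)])
```

```text
R [-0.1228 -0.1699 -0.1758 -0.2231 -0.2285 -0.2766] cent [-0.1464 -0.1994 -0.2526] len [0.0471 0.0473 0.0481]
mid [-0.1228 -0.17   -0.1758 -0.2231 -0.2286 -0.2767] cent [-0.1464 -0.1995 -0.2526] len [0.0471 0.0473 0.0481]
slots outer x [0.4725 0.5282] 0.5003618518826939
slots outer x [0.4731 0.5268] 0.4999388847233357
rod x 0.49942285758966504
298 341 186 248
0.5036983517089362 -0.277227912874229
red 267 380 232 351
[(275, 373), (267, 380), (268, 380), (269, 379), (272, 376), (287, 361)]
```

Slot spacing comes out at 53.0 mm, so the stand fit is good (yaw 24.8°). Next I'll align over the pair by the yoke.

```bash
cat >> h.py <<'E'
A=np.radians(24.8); UX=np.array([np.cos(A),np.sin(A)]); UY=np.array([-np.sin(A),np.cos(A)])
def w(u,v): return (u*UX+v*UY)
def uv(p): p=np.array(p)[:2]; return np.round([p@UX,p@UY],4)
E
python3 - <<'E'
from h import *
s=st(); p=w(.4998,-.2526); print(p)
plan([(*p,0.155,24.8,1,3)])
E
```

```text
t 6.9 p [ 0.5735 -0.0404  0.2489] F [ 0.3 -0.9 -1.4] op 0.546
[ 0.55966078 -0.01966244]
n 1 T [-0.154, 0.587, -0.024] R [0.0, 0.001, -0.0] g 1
n 4 T [-0.154, 0.586, -0.024] R [0.0, 0.002, -0.0] g 1
```

{"name": "arm_command", "arguments": {
  "translation": [
    [-0.31,0,-0.048],
    [-0.31,0.5,-0.048],
    [-0.31,1,-0.048],
    [-0.31,1,-0.048],
    [-0.31,1,-0.048]
  ],
  "rotation": [
    [0,0.003,0],
    [0,0.003,0],
    [0,0.003,0],
    [0,0.003,0],
    [0,0.003,0]
  ],
  "grip": [1,1,1,1,1]
}}

```text
time_s: 7.4
position: [0.5596, -0.0191, 0.169]
tcp_rot: [[0.42, -0.001, 0.908], [-0.908, 0.0, 0.42], [-0.001, -1.0, -0.001]]
force: [0.1, -0.2, -0.6]
opening: 0.546
```

{"name": "arm_command", "arguments": {
  "translation": [
    [0,0.1,0],
    [0,0.17,0],
    [0,0.17,0],
    [0,0.17,0],
    [0,0.17,0]
  ],
  "rotation": [
    [0,0,0],
    [0,0,0],
    [0,0,0],
    [0,0,0],
    [0,0,0]
  ],
  "grip": [1,1,1,1,1]
}}

```text
time_s: 7.9
position: [0.5598, -0.0191, 0.156]
tcp_rot: [[0.42, 0.001, 0.907], [-0.907, -0.0, 0.42], [0.001, -1.0, 0.001]]
force: [-0.3, -0.3, -1.5]
opening: 0.548
```

Run:
```python
from h import *
s=st(); print(uv(s["position"]),np.degrees(np.arctan2(s["tcp_rot"][1][2],s["tcp_rot"][0][2])))
c=cam("wrist"); save(c,"w3"); print(spots(c,"station_0",.03))
```

```text
t 7.9 p [ 0.5598 -0.0191  0.156 ] F [-0.3 -0.3 -1.5] op 0.548
[ 0.5002 -0.2522] 24.838107963001757
[]
```

View pics/w3.png

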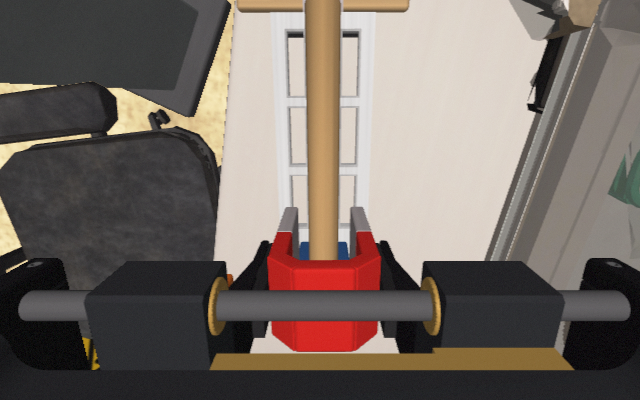

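The clamp straddles the perch (cols 282-370 around 324), aligned. I'll lower it.

{"name": "arm_command", "arguments": {
  "translation": [
    [0,0.2,0],
    [0,0.4,0],
    [0,0.6,0],
    [0,0.75,0],
    [0,0.75,0]
  ],
  "rotation": [
    [0,0,0],
    [0,0,0],
    [0,0,0],
    [0,0,0],
    [0,0,0]
  ],
  "grip": [1,1,1,1,1]
}}

```text
time_s: 8.5
position: [0.5585, -0.0188, 0.094]
tcp_rot: [[0.42, -0.003, 0.907], [-0.907, 0.001, 0.42], [-0.002, -1.0, -0.003]]
force: [-0.4, -0.0, -1.5]
opening: 0.546
```

{"name": "arm_command", "arguments": {
  "translation": [
    [0,0.03,0],
    [0,0.07,0],
    [0,0.11,0],
    [0,0.15,0],
    [0,0.15,0]
  ],
  "rotation": [
    [0,0,0],
    [0,0,0],
    [0,0,0],
    [0,0,0],
    [0,0,0]
  ],
  "grip": [1,1,1,1,1]
}}

```text
time_s: 9.0
position: [0.5593, -0.019, 0.0832]
tcp_rot: [[0.42, -0.001, 0.907], [-0.907, 0.0, 0.42], [-0.0, -1.0, -0.0]]
force: [-0.3, 0.2, -2.4]
opening: 0.545
```

{"name": "arm_command", "arguments": {
  "translation": [
    [0,0.06,0],
    [0,0.12,0],
    [0,0.18,0],
    [0,0.2,0],
    [0,0.2,0]
  ],
  "rotation": [
    [0,0,0],
    [0,0,0],
    [0,0,0],
    [0,0,0],
    [0,0,0]
  ],
  "grip": [1,1,1,1,1]
}}

```text
time_s: 9.5
position: [0.5592, -0.019, 0.0669]
tcp_rot: [[0.42, -0.001, 0.907], [-0.907, 0.0, 0.42], [-0.001, -1.0, -0.001]]
force: [1.8, -0.4, -0.8]
opening: 0.544
```

{"name": "arm_command", "arguments": {
  "translation": [
    [0,0.02,0],
    [0,0.03,0],
    [0,0.03,0]
  ],
  "rotation": [
    [0,0,0],
    [0,0,0],
    [0,0,0]
  ],
  "grip": [1,1,1]
}}

```text
time_s: 9.8
position: [0.5595, -0.019, 0.065]
tcp_rot: [[0.42, 0.0, 0.907], [-0.907, 0.0, 0.42], [-0.0, -1.0, 0.0]]
force: [0.4, -0.5, -1.3]
opening: 0.552
```

Not yet in contact, so I'll push further in small steps.

{"name": "arm_command", "arguments": {
  "translation": [
    [0,0.013,0],
    [0,0.025,0],
    [0,0.025,0]
  ],
  "rotation": [
    [0,0,0],
    [0,0,0],
    [0,0,0]
  ],
  "grip": [1,1,1]
}}

```text
time_s: 10.1
position: [0.5596, -0.019, 0.0633]
tcp_rot: [[0.42, 0.0, 0.907], [-0.907, -0.0, 0.42], [0.0, -1.0, 0.0]]
force: [0.2, 1.0, 0.5]
opening: 0.548
```

{"name": "arm_command", "arguments": {
  "translation": [
    [0,0.013,0],
    [0,0.025,0],
    [0,0.025,0]
  ],
  "rotation": [
    [0,0,0],
    [0,0,0],
    [0,0,0]
  ],
  "grip": [1,1,1]
}}

```text
time_s: 10.4
position: [0.5597, -0.019, 0.0632]
tcp_rot: [[0.42, 0.001, 0.907], [-0.907, -0.0, 0.42], [0.001, -1.0, 0.001]]
force: [-2.9, 1.3, 14.2]
opening: 0.547
```

Firm contact (14 N) at TCP z 0.063, so it's home. I'll release and go to view the left clamps.

{"name": "arm_command", "arguments": {
  "translation": [
    [0,-0.02,0],
    [0,-0.02,0],
    [0,-0.02,0],
    [0,-0.02,0],
    [0,-0.02,0]
  ],
  "rotation": [
    [0,0,0],
    [0,0,0],
    [0,0,0],
    [0,0,0],
    [0,0,0]
  ],
  "grip": [-1,-1,-1,-1,-1]
}}

```text
time_s: 10.9
position: [0.5594, -0.019, 0.0623]
tcp_rot: [[0.42, -0.0, 0.907], [-0.907, 0.0, 0.42], [-0.0, -1.0, -0.0]]
force: [0.2, 0.8, 0.5]
opening: 0.915
```

{"name": "arm_command", "arguments": {
  "translation": [
    [0,-0.5,0],
    [0,-1,0],
    [0,-1,0]
  ],
  "rotation": [
    [0,0,0],
    [0,0,0],
    [0,0,0]
  ],
  "grip": [-1,-1,-1]
}}

```text
time_s: 11.2
position: [0.563, -0.0197, 0.1471]
tcp_rot: [[0.42, 0.01, 0.907], [-0.907, -0.002, 0.42], [0.006, -1.0, 0.008]]
force: [0.6, 0.6, 0.5]
opening: 0.997
```

{"name": "arm_command", "arguments": {
  "translation": [
    [0,-0.5,0],
    [0,-1,0],
    [0,-1,0]
  ],
  "rotation": [
    [0,0,0],
    [0,0,0],
    [0,0,0]
  ],
  "grip": [-1,-1,-1]
}}

```text
time_s: 11.5
position: [0.5628, -0.0197, 0.2273]
tcp_rot: [[0.42, 0.011, 0.907], [-0.907, -0.002, 0.42], [0.007, -1.0, 0.009]]
force: [0.2, 0.1, 0.1]
opening: 1.003
```

Run:
```python
from h import *
s=st()
plan([(0.46,.30,0.28,0,-1,3)])
```

```text
t 11.5 p [ 0.5628 -0.0197  0.2273] F [0.2 0.1 0.1] op 1.003
n 2 T [-0.832, -0.137, 0.104] R [-0.002, 0.083, 0.001] g -1
n 2 T [-0.838, -0.136, 0.031] R [-0.002, 0.083, 0.001] g -1
n 2 T [-0.838, -0.135, -0.042] R [-0.002, 0.083, 0.001] g -1
n 2 T [-0.831, -0.133, -0.116] R [-0.002, 0.083, 0.001] g -1
n 5 T [-0.819, -0.133, -0.187] R [-0.001, 0.082, 0.001] g -1
```

{"name": "arm_command", "arguments": {
  "translation": [
    [-0.83,-0.136,0.1],
    [-0.83,-0.136,0.1]
  ],
  "rotation": [
    [0,0.083,0],
    [0,0.083,0]
  ],
  "grip": [-1,-1]
}}

```text
time_s: 11.7
position: [0.5368, 0.0469, 0.2329]
tcp_rot: [[0.339, -0.003, 0.941], [-0.941, 0.002, 0.339], [-0.003, -1.0, -0.002]]
force: [-0.1, -0.0, -1.8]
opening: 1.001
```

{"name": "arm_command", "arguments": {
  "translation": [
    [-0.838,-0.136,0.03],
    [-0.838,-0.136,0.03]
  ],
  "rotation": [
    [0,0.083,0],
    [0,0.083,0]
  ],
  "grip": [-1,-1]
}}

```text
time_s: 11.9
position: [0.5162, 0.1113, 0.2436]
tcp_rot: [[0.258, -0.003, 0.966], [-0.966, 0.001, 0.258], [-0.002, -1.0, -0.002]]
force: [-1.0, -0.8, -0.4]
opening: 1.005
```

{"name": "arm_command", "arguments": {
  "translation": [
    [-0.838,-0.136,-0.042],
    [-0.838,-0.136,-0.042]
  ],
  "rotation": [
    [0,0.083,0],
    [0,0.083,0]
  ],
  "grip": [-1,-1]
}}

```text
time_s: 12.1
position: [0.4959, 0.1753, 0.2545]
tcp_rot: [[0.174, -0.002, 0.985], [-0.985, 0.001, 0.174], [-0.001, -1.0, -0.002]]
force: [-0.5, -0.7, 0.7]
opening: 0.995
```

{"name": "arm_command", "arguments": {
  "translation": [
    [-0.831,-0.136,-0.116],
    [-0.831,-0.136,-0.116]
  ],
  "rotation": [
    [0,0.083,0],
    [0,0.083,0]
  ],
  "grip": [-1,-1]
}}

```text
time_s: 12.3
position: [0.4755, 0.2392, 0.2655]
tcp_rot: [[0.088, -0.002, 0.996], [-0.996, 0.001, 0.088], [-0.001, -1.0, -0.002]]
force: [-0.2, 0.1, -0.4]
opening: 1.0
```

{"name": "arm_command", "arguments": {
  "translation": [
    [-0.819,-0.136,-0.187],
    [-0.819,-0.136,-0.187],
    [-0.819,-0.136,-0.187],
    [-0.819,-0.136,-0.187],
    [-0.819,-0.136,-0.187]
  ],
  "rotation": [
    [0,0.082,0],
    [0,0.082,0],
    [0,0.082,0],
    [0,0.082,0],
    [0,0.082,0]
  ],
  "grip": [-1,-1,-1,-1,-1]
}}

```text
time_s: 12.8
position: [0.4568, 0.2992, 0.2761]
tcp_rot: [[-0.0, -0.001, 1.0], [-1.0, -0.001, -0.0], [0.001, -1.0, -0.001]]
force: [0.0, -1.3, -0.5]
opening: 1.002
```

Run:
```python
from h import *
s=st()
c=cam("wrist"); save(c,"w4")
for r in clampfit(c): print(r)
for k,z in dict(shelf=.012,clamp_0_mid=.04,caddy=0,caddy_handle=.088,nail_brush=0,worm_tub=0).items(): print(k,spots(c,k,z))
```

```text
t 12.8 p [0.4568 0.2992 0.2761] F [ 0.  -1.3 -0.5] op 1.002
([0.4527, 0.4174], np.float64(11.9), np.float64(0.2), 'err', np.float64(0.062), [321.0, 56.0])
([0.4718, 0.3094], np.float64(-0.1), np.float64(2.7), 'err', np.float64(0.082), [339.0, 170.0])
shelf [(0.59, [337, 269], [0.4731, 0.1618])]
clamp_0_mid [(0.86, [339, 168], [0.4733, 0.3051])]
caddy [(0.59, [442, 132], [0.5988, 0.3404])]
caddy_handle [(0.69, [473, 138], [0.5988, 0.3439])]
nail_brush [(0.43, [470, 141], [0.635, 0.3293])]
worm_tub [(0.85, [538, 60], [0.7003, 0.4208])]
```

View pics/w4.png

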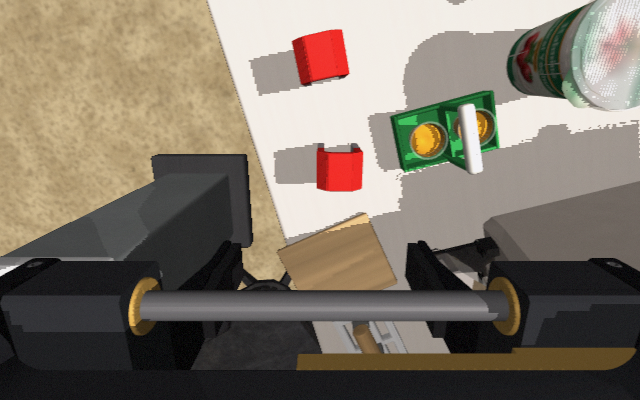

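Clamps at px (321,56) and (339,170), caddy at (445,130), tub at top right, shelf at (340,250). I'll take the near clamp first.

Run:
```python
from h import *
s=st()
plan([(0.4718,.3094,0.14,0,-1,1)])
```

```text
t 13.15 p [0.457  0.2998 0.277 ] F [ 0.3 -0.3 -0.2] op 0.998
n 2 T [-0.06, 0.856, 0.092] R [0.0, -0.0, 0.0] g -1
n 3 T [-0.061, 0.856, 0.092] R [0.0, -0.001, 0.0] g -1
```

{"name": "arm_command", "arguments": {
  "translation": [
    [-0.12,0.5,0.184],
    [-0.12,1,0.184],
    [-0.12,1,0.184]
  ],
  "rotation": [
    [0,0,0],
    [0,0,0],
    [0,0,0]
  ],
  "grip": [-1,-1,-1]
}}

```text
time_s: 13.45
position: [0.4682, 0.3082, 0.1923]
tcp_rot: [[-0.0, -0.011, 1.0], [-1.0, -0.005, -0.0], [0.005, -1.0, -0.011]]
force: [-0.5, -0.1, 0.2]
opening: 1.004
```

{"name": "arm_command", "arguments": {
  "translation": [
    [0,0.5,0],
    [0,0.88,0],
    [0,0.88,0],
    [0,0.88,0]
  ],
  "rotation": [
    [0,0,0],
    [0,0,0],
    [0,0,0],
    [0,0,0]
  ],
  "grip": [-1,-1,-1,-1]
}}

```text
time_s: 13.85
position: [0.4722, 0.3101, 0.128]
tcp_rot: [[0.0, 0.001, 1.0], [-1.0, 0.0, 0.0], [-0.0, -1.0, 0.001]]
force: [0.8, 0.0, 0.7]
opening: 0.997
```

{"name": "arm_command", "arguments": {
  "translation": [
    [0,0.5,0],
    [0,0.87,0],
    [0,0.87,0],
    [0,0.87,0],
    [0,0.87,0]
  ],
  "rotation": [
    [0,0,0],
    [0,0,0],
    [0,0,0],
    [0,0,0],
    [0,0,0]
  ],
  "grip": [-1,-1,-1,-1,-1]
}}

```text
time_s: 14.35
position: [0.4734, 0.3107, 0.0596]
tcp_rot: [[0.0, 0.005, 1.0], [-1.0, 0.002, 0.0], [-0.002, -1.0, 0.005]]
force: [-0.6, 1.1, 0.2]
opening: 1.005
```

{"name": "arm_command", "arguments": {
  "translation": [
    [0,0,0],
    [0,0,0],
    [0,0,0],
    [0,0,0],
    [0,0,0]
  ],
  "rotation": [
    [0,0,0],
    [0,0,0],
    [0,0,0],
    [0,0,0],
    [0,0,0]
  ],
  "grip": [1,1,1,1,1]
}}

```text
time_s: 14.85
position: [0.4715, 0.3099, 0.0571]
tcp_rot: [[0.0, 0.0, 1.0], [-1.0, 0.0, 0.0], [-0.0, -1.0, 0.0]]
force: [0.1, -0.3, 0.4]
opening: 0.634
```

{"name": "arm_command", "arguments": {
  "translation": [
    [0,0,0],
    [0,0,0],
    [0,-0.5,0],
    [0,-1,0],
    [0,-1,0]
  ],
  "rotation": [
    [0,0,0],
    [0,0,0],
    [0,0,0],
    [0,0,0],
    [0,0,0]
  ],
  "grip": [1,1,1,1,1]
}}

```text
time_s: 15.35
position: [0.4745, 0.3113, 0.1413]
tcp_rot: [[0.0, 0.009, 1.0], [-1.0, 0.004, 0.0], [-0.004, -1.0, 0.009]]
force: [0.6, 0.1, -1.8]
opening: 0.547
```

{"name": "arm_command", "arguments": {
  "translation": [
    [0,-0.5,0],
    [0,-0.5,0],
    [0,-0.5,0]
  ],
  "rotation": [
    [0,0,0],
    [0,0,0],
    [0,0,0]
  ],
  "grip": [1,1,1]
}}

```text
time_s: 15.65
position: [0.4713, 0.3098, 0.1768]
tcp_rot: [[0.0, 0.0, 1.0], [-1.0, 0.0, 0.0], [-0.0, -1.0, 0.0]]
force: [0.8, 0.1, -1.5]
opening: 0.55
```

Run:
```python
from h import *
s=st(); p=w(.4998,-.199); print(p)
plan([(*p,0.155,24.8,1,4)])
```

```text
t 15.65 p [0.4713 0.3098 0.1768] F [ 0.8  0.1 -1.5] op 0.55
[0.53717815 0.02899443]
n 2 T [0.878, 0.068, 0.206] R [-0.0, -0.103, 0.0] g 1
n 2 T [0.894, 0.068, 0.11] R [-0.0, -0.103, 0.0] g 1
n 2 T [0.901, 0.068, 0.013] R [-0.0, -0.104, 0.0] g 1
n 6 T [0.898, 0.069, -0.085] R [-0.0, -0.103, 0.0] g 1
```

{"name": "arm_command", "arguments": {
  "translation": [
    [0.878,0.068,0.206],
    [0.878,0.068,0.206]
  ],
  "rotation": [
    [0,-0.103,0],
    [0,-0.103,0]
  ],
  "grip": [1,1]
}}

```text
time_s: 15.85
position: [0.4865, 0.2375, 0.1693]
tcp_rot: [[0.11, -0.005, 0.994], [-0.994, -0.002, 0.11], [0.002, -1.0, -0.005]]
force: [0.2, 0.6, -2.0]
opening: 0.55
```

{"name": "arm_command", "arguments": {
  "translation": [
    [0.894,0.068,0.11],
    [0.894,0.068,0.11]
  ],
  "rotation": [
    [0,-0.103,0],
    [0,-0.103,0]
  ],
  "grip": [1,1]
}}

```text
time_s: 16.05
position: [0.5035, 0.1665, 0.1637]
tcp_rot: [[0.215, -0.005, 0.977], [-0.977, -0.002, 0.215], [0.001, -1.0, -0.005]]
force: [0.5, -0.1, -1.7]
opening: 0.552
```

{"name": "arm_command", "arguments": {
  "translation": [
    [0.901,0.068,0.013],
    [0.901,0.068,0.013]
  ],
  "rotation": [
    [0,-0.104,0],
    [0,-0.104,0]
  ],
  "grip": [1,1]
}}

```text
time_s: 16.25
position: [0.5172, 0.0974, 0.1572]
tcp_rot: [[0.321, -0.01, 0.947], [-0.947, 0.0, 0.321], [-0.003, -1.0, -0.01]]
force: [-0.6, 0.7, -1.5]
opening: 0.549
```

{"name": "arm_command", "arguments": {
  "translation": [
    [0.898,0.069,-0.085],
    [0.898,0.069,-0.085],
    [0.898,0.069,-0.085],
    [0.898,0.069,-0.085],
    [0.898,0.069,-0.085]
  ],
  "rotation": [
    [0,-0.103,0],
    [0,-0.103,0],
    [0,-0.103,0],
    [0,-0.103,0],
    [0,-0.103,0]
  ],
  "grip": [1,1,1,1,1]
}}

```text
time_s: 16.75
position: [0.536, 0.0301, 0.1541]
tcp_rot: [[0.42, -0.003, 0.908], [-0.908, 0.001, 0.42], [-0.002, -1.0, -0.002]]
force: [-0.7, 0.9, -1.7]
opening: 0.552
```

Run:
```python
from h import *
s=st(); s=st(); print(uv(s["position"]),np.degrees(np.arctan2(s["tcp_rot"][1][2],s["tcp_rot"][0][2])))
c=cam("wrist"); save(c,"w5"); r=redmask(c["im"]); r[:, :250]=0;r[:225]=0; ys,xs=np.nonzero(r); print("red",xs.min(),xs.max(),ys.min(),ys.max())
p=w(.4998,-.199);plan([(*p,0.15,24.8,1,4)])
```

```text
t 16.75 p [0.536  0.0301 0.1541] F [-0.7  0.9 -1.7] op 0.552
t 16.75 p [0.536  0.0301 0.1541] F [-0.7  0.9 -1.7] op 0.552
[ 0.4992 -0.1975] 24.818269030031317
red 267 381 233 352
n 5 T [0.019, 0.056, 0.003] R [0.002, 0.001, -0.001] g 1
```

{"name": "arm_command", "arguments": {
  "translation": [
    [0.016,0.1,0.003],
    [0.016,0.3,0.003],
    [0.016,0.5,0.003],
    [0.016,0.7,0.003],
    [0.016,0.7,0.003]
  ],
  "rotation": [
    [0,0,0],
    [0,0,0],
    [0,0,0],
    [0,0,0],
    [0,0,0]
  ],
  "grip": [1,1,1,1,1]
}}

```text
time_s: 17.3
position: [0.5363, 0.029, 0.0971]
tcp_rot: [[0.42, -0.005, 0.907], [-0.907, 0.001, 0.42], [-0.003, -1.0, -0.004]]
force: [-0.6, 0.2, -1.8]
opening: 0.548
```

{"name": "arm_command", "arguments": {
  "translation": [
    [0,0.05,0],
    [0,0.1,0],
    [0,0.15,0],
    [0,0.2,0],
    [0,0.2,0]
  ],
  "rotation": [
    [0,0,0],
    [0,0,0],
    [0,0,0],
    [0,0,0],
    [0,0,0]
  ],
  "grip": [1,1,1,1,1]
}}

```text
time_s: 17.8
position: [0.5383, 0.029, 0.0845]
tcp_rot: [[0.418, 0.001, 0.908], [-0.908, 0.002, 0.418], [-0.001, -1.0, 0.002]]
force: [-0.8, 6.3, -0.6]
opening: 0.55
```

{"name": "arm_command", "arguments": {
  "translation": [
    [0,0.05,0],
    [0,0.1,0],
    [0,0.15,0],
    [0,0.2,0],
    [0,0.2,0]
  ],
  "rotation": [
    [0,0,0],
    [0,0,0],
    [0,0,0],
    [0,0,0],
    [0,0,0]
  ],
  "grip": [1,1,1,1,1]
}}

```text
time_s: 18.3
position: [0.537, 0.0285, 0.0662]
tcp_rot: [[0.419, -0.003, 0.908], [-0.908, 0.001, 0.419], [-0.002, -1.0, -0.002]]
force: [0.1, 4.3, -2.6]
opening: 0.547
```

{"name": "arm_command", "arguments": {
  "translation": [
    [0,0.02,0],
    [0,0.04,0],
    [0,0.06,0],
    [0,0.06,0]
  ],
  "rotation": [
    [0,0,0],
    [0,0,0],
    [0,0,0],
    [0,0,0]
  ],
  "grip": [1,1,1,1]
}}

```text
time_s: 18.7
position: [0.5371, 0.0286, 0.0627]
tcp_rot: [[0.419, -0.002, 0.908], [-0.908, 0.001, 0.419], [-0.002, -1.0, -0.002]]
force: [-3.6, 4.7, 5.2]
opening: 0.55
```

{"name": "arm_command", "arguments": {
  "translation": [
    [0,0.012,0],
    [0,0.024,0],
    [0,0.024,0]
  ],
  "rotation": [
    [0,0,0],
    [0,0,0],
    [0,0,0]
  ],
  "grip": [1,1,1]
}}

```text
time_s: 19.0
position: [0.5371, 0.0285, 0.0625]
tcp_rot: [[0.419, -0.002, 0.908], [-0.908, 0.001, 0.419], [-0.001, -1.0, -0.001]]
force: [-6.3, 5.2, 18.8]
opening: 0.548
```

Home, with 19 N at the stop. I'll release and go for the last clamp.

{"name": "arm_command", "arguments": {
  "translation": [
    [0,-0.025,0],
    [0,-0.025,0],
    [0,-0.025,0],
    [0,-0.025,0],
    [0,-0.025,0]
  ],
  "rotation": [
    [0,0,0],
    [0,0,0],
    [0,0,0],
    [0,0,0],
    [0,0,0]
  ],
  "grip": [-1,-1,-1,-1,-1]
}}

```text
time_s: 19.5
position: [0.5383, 0.0277, 0.0621]
tcp_rot: [[0.419, -0.0, 0.908], [-0.908, -0.0, 0.419], [0.0, -1.0, -0.0]]
force: [0.4, 0.4, -0.2]
opening: 0.917
```

{"name": "arm_command", "arguments": {
  "translation": [
    [0,-0.5,0],
    [0,-1,0],
    [0,-1,0]
  ],
  "rotation": [
    [0,0,0],
    [0,0,0],
    [0,0,0]
  ],
  "grip": [-1,-1,-1]
}}

```text
time_s: 19.8
position: [0.5416, 0.0275, 0.1467]
tcp_rot: [[0.419, 0.01, 0.908], [-0.908, -0.002, 0.419], [0.006, -1.0, 0.008]]
force: [1.0, -0.1, -0.0]
opening: 0.991
```

{"name": "arm_command", "arguments": {
  "translation": [
    [0,-0.5,0],
    [0,-1,0],
    [0,-1,0]
  ],
  "rotation": [
    [0,0,0],
    [0,0,0],
    [0,0,0]
  ],
  "grip": [-1,-1,-1]
}}

```text
time_s: 20.1
position: [0.5415, 0.0275, 0.2269]
tcp_rot: [[0.419, 0.011, 0.908], [-0.908, -0.002, 0.419], [0.006, -1.0, 0.009]]
force: [0.5, 0.8, 0.4]
opening: 0.999
```

Run:
```python
from h import *
s=st()
plan([(0.452,.36,0.25,12,-1,4)])
```

```text
t 20.1 p [0.5415 0.0275 0.2269] F [0.5 0.8 0.4] op 0.999
n 2 T [-0.848, -0.062, 0.146] R [-0.002, 0.043, 0.001] g -1
n 2 T [-0.854, -0.061, 0.108] R [-0.002, 0.043, 0.001] g -1
n 2 T [-0.858, -0.06, 0.069] R [-0.002, 0.042, 0.001] g -1
n 2 T [-0.86, -0.059, 0.031] R [-0.002, 0.043, 0.001] g -1
n 6 T [-0.861, -0.059, -0.009] R [-0.001, 0.042, 0.001] g -1
```

{"name": "arm_command", "arguments": {
  "translation": [
    [-0.848,-0.06,0.146],
    [-0.848,-0.06,0.146]
  ],
  "rotation": [
    [0,0.043,0],
    [0,0.043,0]
  ],
  "grip": [-1,-1]
}}

```text
time_s: 20.3
position: [0.5186, 0.0963, 0.2265]
tcp_rot: [[0.377, -0.002, 0.926], [-0.926, 0.001, 0.377], [-0.002, -1.0, -0.002]]
force: [-0.1, 0.2, -0.1]
opening: 0.996
```

{"name": "arm_command", "arguments": {
  "translation": [
    [-0.854,-0.06,0.108],
    [-0.854,-0.06,0.108]
  ],
  "rotation": [
    [0,0.043,0],
    [0,0.043,0]
  ],
  "grip": [-1,-1]
}}

```text
time_s: 20.5
position: [0.5005, 0.1636, 0.2309]
tcp_rot: [[0.337, -0.003, 0.942], [-0.942, 0.001, 0.337], [-0.002, -1.0, -0.002]]
force: [0.4, -0.3, -0.4]
opening: 1.002
```

{"name": "arm_command", "arguments": {
  "translation": [
    [-0.858,-0.06,0.069],
    [-0.858,-0.06,0.069]
  ],
  "rotation": [
    [0,0.042,0],
    [0,0.042,0]
  ],
  "grip": [-1,-1]
}}

```text
time_s: 20.7
position: [0.4828, 0.2302, 0.2357]
tcp_rot: [[0.295, -0.002, 0.955], [-0.955, 0.001, 0.295], [-0.001, -1.0, -0.002]]
force: [-0.0, -0.7, -0.2]
opening: 0.997
```

{"name": "arm_command", "arguments": {
  "translation": [
    [-0.86,-0.06,0.031],
    [-0.86,-0.06,0.031]
  ],
  "rotation": [
    [0,0.043,0],
    [0,0.043,0]
  ],
  "grip": [-1,-1]
}}

```text
time_s: 20.9
position: [0.4652, 0.2968, 0.2405]
tcp_rot: [[0.252, -0.002, 0.968], [-0.968, 0.001, 0.252], [-0.001, -1.0, -0.001]]
force: [0.4, -0.5, -0.5]
opening: 1.0
```

{"name": "arm_command", "arguments": {
  "translation": [
    [-0.861,-0.06,-0.009],
    [-0.861,-0.06,-0.009],
    [-0.861,-0.06,-0.009],
    [-0.861,-0.06,-0.009],
    [-0.861,-0.06,-0.009]
  ],
  "rotation": [
    [0,0.042,0],
    [0,0.042,0],
    [0,0.042,0],
    [0,0.042,0],
    [0,0.042,0]
  ],
  "grip": [-1,-1,-1,-1,-1]
}}

```text
time_s: 21.4
position: [0.4488, 0.3592, 0.2456]
tcp_rot: [[0.207, -0.001, 0.978], [-0.978, -0.001, 0.207], [0.001, -1.0, -0.002]]
force: [-0.4, 0.2, 0.8]
opening: 0.999
```

Run:
```python
from h import *
s=st()
c=cam("wrist"); save(c,"w6")
R6=clampfit(c,guess=12)
for r in R6: print(r)
for k,z in dict(clamp_0_mid=.04,caddy=0,caddy_handle=.088,nail_brush=0).items(): print(k,spots(c,k,z))
b=[r for r in R6 if r[0][1]>.35]
if b: plan([(*b[0][0],.14,b[0][1],-1,2)])
```

```text
t 21.4 p [0.4488 0.3592 0.2456] F [-0.4  0.2  0.8] op 0.999
([0.4528, 0.4182], np.float64(11.5), np.float64(0.0), 'err', np.float64(0.048), [342.0, 126.0])
clamp_0_mid []
caddy [(0.97, [441, 206], [0.5949, 0.3463]), (0.65, [548, 164], [0.6994, 0.4209])]
caddy_handle [(0.78, [473, 239], [0.5968, 0.3423]), (0.73, [496, 54], [0.5606, 0.5014])]
nail_brush [(0.66, [496, 52], [0.5987, 0.5215])]
n 2 T [-0.353, 0.665, 0.098] R [0.0, 0.003, 0.0] g -1
n 4 T [-0.354, 0.665, 0.096] R [0.0, 0.004, 0.0] g -1
```

{"name": "arm_command", "arguments": {
  "translation": [
    [-0.5,0.1,0.15],
    [-0.707,0.6,0.194],
    [-0.707,1,0.194],
    [-0.707,1,0.194]
  ],
  "rotation": [
    [0,0.007,0],
    [0,0.007,0],
    [0,0.007,0],
    [0,0.007,0]
  ],
  "grip": [-1,-1,-1,-1]
}}

```text
time_s: 22.05
position: [0.4494, 0.4172, 0.162]
tcp_rot: [[0.201, -0.009, 0.98], [-0.98, -0.006, 0.201], [0.004, -1.0, -0.01]]
force: [-1.1, -0.4, 0.2]
opening: 0.996
```

{"name": "arm_command", "arguments": {
  "translation": [
    [0,0.4,0],
    [0,0.8,0],
    [0,0.8,0],
    [0,0.8,0]
  ],
  "rotation": [
    [0,0,0],
    [0,0,0],
    [0,0,0],
    [0,0,0]
  ],
  "grip": [-1,-1,-1,-1]
}}

```text
time_s: 22.45
position: [0.453, 0.419, 0.1037]
tcp_rot: [[0.2, 0.001, 0.98], [-0.98, 0.0, 0.2], [-0.0, -1.0, 0.001]]
force: [0.0, -0.1, 0.9]
opening: 0.998
```

{"name": "arm_command", "arguments": {
  "translation": [
    [0,0.3,0],
    [0,0.57,0],
    [0,0.57,0],
    [0,0.57,0],
    [0,0.57,0]
  ],
  "rotation": [
    [0,0,0],
    [0,0,0],
    [0,0,0],
    [0,0,0],
    [0,0,0]
  ],
  "grip": [-1,-1,-1,-1,-1]
}}

```text
time_s: 22.95
position: [0.4536, 0.4199, 0.0592]
tcp_rot: [[0.201, 0.003, 0.98], [-0.98, 0.002, 0.201], [-0.001, -1.0, 0.004]]
force: [0.1, 0.3, 0.1]
opening: 1.0
```

Run:
```python
from h import *
st()
```

```text
t 22.95 p [0.4536 0.4199 0.0592] F [0.1 0.3 0.1] op 1.0
```

{"name": "arm_command", "arguments": {
  "translation": [
    [0,0,0],
    [0,0,0],
    [0,0,0],
    [0,0,0],
    [0,0,0]
  ],
  "rotation": [
    [0,0,0],
    [0,0,0],
    [0,0,0],
    [0,0,0],
    [0,0,0]
  ],
  "grip": [1,1,1,1,1]
}}

```text
time_s: 23.45
position: [0.4522, 0.419, 0.0569]
tcp_rot: [[0.201, -0.0, 0.98], [-0.98, -0.0, 0.201], [0.0, -1.0, -0.0]]
force: [0.5, 0.4, -0.1]
opening: 0.633
```

{"name": "arm_command", "arguments": {
  "translation": [
    [0,0,0],
    [0,0,0],
    [0,-0.5,0],
    [0,-1,0],
    [0,-1,0]
  ],
  "rotation": [
    [0,0,0],
    [0,0,0],
    [0,0,0],
    [0,0,0],
    [0,0,0]
  ],
  "grip": [1,1,1,1,1]
}}

```text
time_s: 23.95
position: [0.4553, 0.4212, 0.1419]
tcp_rot: [[0.201, 0.009, 0.98], [-0.98, 0.006, 0.201], [-0.004, -1.0, 0.01]]
force: [1.0, 1.1, -1.5]
opening: 0.548
```

{"name": "arm_command", "arguments": {
  "translation": [
    [0,-0.5,0],
    [0,-0.5,0],
    [0,-0.5,0]
  ],
  "rotation": [
    [0,0,0],
    [0,0,0],
    [0,0,0]
  ],
  "grip": [1,1,1]
}}

```text
time_s: 24.25
position: [0.4521, 0.419, 0.1766]
tcp_rot: [[0.201, 0.0, 0.98], [-0.98, 0.0, 0.201], [-0.0, -1.0, 0.0]]
force: [-0.8, -0.6, -2.3]
opening: 0.55
```

Run:
```python
from h import *
s=st(); p=w(.4998,-.1464+.0009); print(p)
c=cam("wrist"); r=redmask(c["im"]); r[:, :250]=0;r[:225]=0; ys,xs=np.nonzero(r); print("red",xs.min(),xs.max(),ys.min(),ys.max())
plan([(*p,0.155,24.8,1,4)])
```

```text
t 24.25 p [0.4521 0.419  0.1766] F [-0.8 -0.6 -2.3] op 0.55
[0.51473746 0.07756053]
red 267 574 225 352
n 2 T [0.867, 0.052, -0.016] R [0.0, -0.044, 0.0] g 1
n 2 T [0.865, 0.052, -0.056] R [0.001, -0.044, 0.0] g 1
n 2 T [0.861, 0.052, -0.095] R [0.0, -0.044, 0.0] g 1
n 2 T [0.856, 0.052, -0.135] R [0.001, -0.044, 0.0] g 1
n 6 T [0.85, 0.053, -0.174] R [0.0, -0.044, 0.001] g 1
```

{"name": "arm_command", "arguments": {
  "translation": [
    [0.867,0.052,-0.016],
    [0.867,0.052,-0.016]
  ],
  "rotation": [
    [0,-0.044,0],
    [0,-0.044,0]
  ],
  "grip": [1,1]
}}

```text
time_s: 24.5
position: [0.4631, 0.3477, 0.17]
tcp_rot: [[0.247, -0.005, 0.969], [-0.969, -0.004, 0.247], [0.003, -1.0, -0.006]]
force: [-0.3, -0.4, -2.0]
opening: 0.549
```

{"name": "arm_command", "arguments": {
  "translation": [
    [0.865,0.052,-0.056],
    [0.865,0.052,-0.056]
  ],
  "rotation": [
    [0,-0.044,0],
    [0,-0.044,0]
  ],
  "grip": [1,1]
}}

```text
time_s: 24.7
position: [0.4761, 0.279, 0.166]
tcp_rot: [[0.289, -0.006, 0.957], [-0.957, -0.003, 0.289], [0.002, -1.0, -0.006]]
force: [-0.1, 0.7, -1.4]
opening: 0.55
```

{"name": "arm_command", "arguments": {
  "translation": [
    [0.861,0.052,-0.095],
    [0.861,0.052,-0.095]
  ],
  "rotation": [
    [0,-0.044,0],
    [0,-0.044,0]
  ],
  "grip": [1,1]
}}

```text
time_s: 24.9
position: [0.4891, 0.2111, 0.1621]
tcp_rot: [[0.333, -0.005, 0.943], [-0.943, -0.002, 0.333], [0.0, -1.0, -0.005]]
force: [-0.1, -0.3, -2.8]
opening: 0.549
```

{"name": "arm_command", "arguments": {
  "translation": [
    [0.856,0.052,-0.135],
    [0.856,0.052,-0.135]
  ],
  "rotation": [
    [0,-0.044,0],
    [0,-0.044,0]
  ],
  "grip": [1,1]
}}

```text
time_s: 25.1
position: [0.5021, 0.1431, 0.1581]
tcp_rot: [[0.376, -0.004, 0.927], [-0.927, -0.001, 0.376], [-0.0, -1.0, -0.004]]
force: [0.5, -0.1, -1.8]
opening: 0.553
```

{"name": "arm_command", "arguments": {
  "translation": [
    [0.85,0.053,-0.174],
    [0.85,0.053,-0.174],
    [0.85,0.053,-0.174],
    [0.85,0.053,-0.174],
    [0.85,0.053,-0.174]
  ],
  "rotation": [
    [0,-0.044,0],
    [0,-0.044,0],
    [0,-0.044,0],
    [0,-0.044,0],
    [0,-0.044,0]
  ],
  "grip": [1,1,1,1,1]
}}

```text
time_s: 25.6
position: [0.5146, 0.0791, 0.1551]
tcp_rot: [[0.42, -0.002, 0.908], [-0.908, 0.001, 0.42], [-0.002, -1.0, -0.002]]
force: [0.1, -0.8, -1.7]
opening: 0.548
```

{"name": "arm_command", "arguments": {
  "translation": [
    [0,0,0],
    [0,0,0]
  ],
  "rotation": [
    [0,0,0],
    [0,0,0]
  ],
  "grip": [1,1]
}}

```text
time_s: 25.8
position: [0.5153, 0.0792, 0.1559]
tcp_rot: [[0.421, -0.0, 0.907], [-0.907, 0.0, 0.421], [-0.0, -1.0, -0.0]]
force: [-0.5, 0.0, -2.4]
opening: 0.549
```

Run:
```python
from h import *
s=st(); print(uv(s["position"]),np.degrees(np.arctan2(s["tcp_rot"][1][2],s["tcp_rot"][0][2])))
c=cam("wrist"); save(c,"w7"); print(spots(c,"shelf",.012),spots(c,"station_0",.03))
s=st(); p=w(.4998,-.1455);plan([(*p,0.15,24.8,1,4)])
```

```text
t 25.8 p [0.5153 0.0792 0.1559] F [-0.5  0.  -2.4] op 0.549
[ 0.501  -0.1443] 24.87883380693827
[(0.86, [325, 81], [0.4753, 0.1655])] [(0.8, [321, 263], [0.5358, 0.027])]
t 25.95 p [0.5156 0.0787 0.1561] F [-0.1 -0.6 -1.6] op 0.546
n 5 T [0.009, 0.076, -0.016] R [-0.0, 0.001, 0.0] g 1
```

View pics/w7.png

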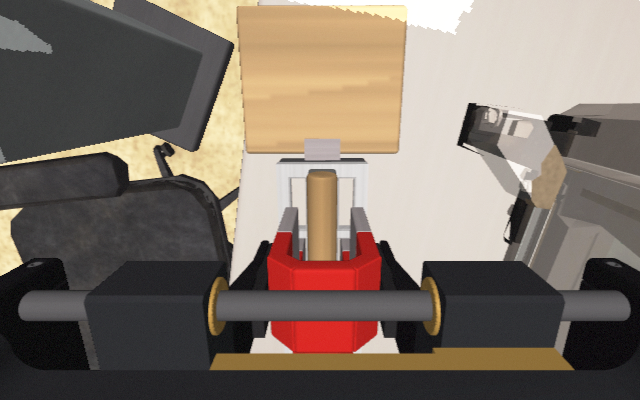

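The third clamp is lined up over the perch end, and the shelf is in view (corners 237,8 to 401,153). I'll lower it.

{"name": "arm_command", "arguments": {
  "translation": [
    [0.013,0.1,-0.014],
    [0.013,0.3,-0.014],
    [0.013,0.5,-0.014],
    [0.013,0.7,-0.014],
    [0.013,0.7,-0.014]
  ],
  "rotation": [
    [0,0,0],
    [0,0,0],
    [0,0,0],
    [0,0,0],
    [0,0,0]
  ],
  "grip": [1,1,1,1,1]
}}

```text
time_s: 26.45
position: [0.5134, 0.0767, 0.0979]
tcp_rot: [[0.419, -0.005, 0.908], [-0.908, 0.0, 0.419], [-0.002, -1.0, -0.004]]
force: [0.7, -0.0, -1.4]
opening: 0.55
```

{"name": "arm_command", "arguments": {
  "translation": [
    [0,0.05,0],
    [0,0.1,0],
    [0,0.15,0],
    [0,0.2,0],
    [0,0.2,0]
  ],
  "rotation": [
    [0,0,0],
    [0,0,0],
    [0,0,0],
    [0,0,0],
    [0,0,0]
  ],
  "grip": [1,1,1,1,1]
}}

```text
time_s: 26.95
position: [0.5149, 0.0767, 0.0837]
tcp_rot: [[0.419, -0.001, 0.908], [-0.908, 0.0, 0.419], [-0.0, -1.0, -0.001]]
force: [-0.3, -0.2, -1.9]
opening: 0.546
```

{"name": "arm_command", "arguments": {
  "translation": [
    [0,0.05,0],
    [0,0.1,0],
    [0,0.15,0],
    [0,0.2,0],
    [0,0.2,0]
  ],
  "rotation": [
    [0,0,0],
    [0,0,0],
    [0,0,0],
    [0,0,0],
    [0,0,0]
  ],
  "grip": [1,1,1,1,1]
}}

```text
time_s: 27.45
position: [0.5147, 0.0767, 0.0674]
tcp_rot: [[0.419, -0.001, 0.908], [-0.908, 0.0, 0.419], [-0.001, -1.0, -0.001]]
force: [0.3, -0.5, -0.7]
opening: 0.55
```

{"name": "arm_command", "arguments": {
  "translation": [
    [0,0.02,0],
    [0,0.04,0],
    [0,0.06,0],
    [0,0.06,0]
  ],
  "rotation": [
    [0,0,0],
    [0,0,0],
    [0,0,0],
    [0,0,0]
  ],
  "grip": [1,1,1,1]
}}

```text
time_s: 27.85
position: [0.515, 0.0768, 0.063]
tcp_rot: [[0.419, -0.0, 0.908], [-0.908, 0.0, 0.419], [-0.0, -1.0, -0.0]]
force: [0.2, -0.2, -1.5]
opening: 0.551
```

{"name": "arm_command", "arguments": {
  "translation": [
    [0,0.02,0],
    [0,0.035,0],
    [0,0.035,0]
  ],
  "rotation": [
    [0,0,0],
    [0,0,0],
    [0,0,0]
  ],
  "grip": [1,1,1]
}}

```text
time_s: 28.15
position: [0.5152, 0.0767, 0.0626]
tcp_rot: [[0.419, 0.001, 0.908], [-0.908, -0.0, 0.419], [0.001, -1.0, 0.001]]
force: [-3.0, -0.3, 16.1]
opening: 0.548
```

{"name": "arm_command", "arguments": {
  "translation": [
    [0,0.015,0],
    [0,0.025,0],
    [0,0.025,0]
  ],
  "rotation": [
    [0,0,0],
    [0,0,0],
    [0,0,0]
  ],
  "grip": [1,1,1]
}}

```text
time_s: 28.45
position: [0.5152, 0.0767, 0.0625]
tcp_rot: [[0.42, 0.002, 0.908], [-0.908, -0.0, 0.42], [0.001, -1.0, 0.002]]
force: [-6.5, 0.1, 30.8]
opening: 0.547
```

All three are home (31 N at the stop). I'll release and head to the mallet.

{"name": "arm_command", "arguments": {
  "translation": [
    [0,-0.04,0],
    [0,-0.04,0],
    [0,-0.04,0],
    [0,-0.04,0],
    [0,-0.04,0]
  ],
  "rotation": [
    [0,0,0],
    [0,0,0],
    [0,0,0],
    [0,0,0],
    [0,0,0]
  ],
  "grip": [-1,-1,-1,-1,-1]
}}

```text
time_s: 28.95
position: [0.5149, 0.0767, 0.061]
tcp_rot: [[0.419, -0.001, 0.908], [-0.908, 0.0, 0.419], [-0.0, -1.0, -0.001]]
force: [-0.1, 0.0, -0.2]
opening: 0.917
```

{"name": "arm_command", "arguments": {
  "translation": [
    [0,-0.5,0],
    [0,-1,0],
    [0,-1,0]
  ],
  "rotation": [
    [0,0,0],
    [0,0,0],
    [0,0,0]
  ],
  "grip": [-1,-1,-1]
}}

```text
time_s: 29.25
position: [0.5183, 0.0767, 0.1454]
tcp_rot: [[0.419, 0.009, 0.908], [-0.908, -0.001, 0.419], [0.004, -1.0, 0.008]]
force: [0.9, -0.6, -0.3]
opening: 0.998
```

{"name": "arm_command", "arguments": {
  "translation": [
    [0,-0.5,0],
    [0,-1,0],
    [0,-1,0],
    [0,-1,0]
  ],
  "rotation": [
    [0,0,0],
    [0,0,0],
    [0,0,0],
    [0,0,0]
  ],
  "grip": [-1,-1,-1,-1]
}}

```text
time_s: 29.65
position: [0.5151, 0.0767, 0.2216]
tcp_rot: [[0.419, 0.001, 0.908], [-0.908, -0.0, 0.419], [0.0, -1.0, 0.001]]
force: [-0.5, -0.3, -1.0]
opening: 1.0
```

Run:
```python
from h import *
# shelf corners from w7
c=cam("wrist"); a=np.radians(24.85); 
M=np.c_[[np.sin(a),-np.cos(a),0],[0,0,-1],[np.cos(a),np.sin(a),0]]
H=np.array(eyes.capture("wrist")["hand_eye"]); T=np.eye(4);T[:3,:3]=M;T[:3,3]=[.5155,.0789,.156]; W=T@H
k=dict(c);k["R"]=W[:3,:3];k["o"]=W[:3,3]
C=np.array([onz(k,[x/640,y/400],.012) for x,y in((237.5,7),(407,6),(401,153.5),(246,153.5))]); print([uv(q) for q in C], C.mean(0),uv(C.mean(0)))
s=st(); plan([(0.585,-.31,.26,92,-1,4)])
c=cam("top")
for t in("mallet_handle","mallet_head"): print(spots(c,t,.022))
```

```text
[array([0.436 , 0.0024]), array([0.5625, 0.003 ]), array([ 0.5656, -0.1074]), array([ 0.4347, -0.1073])] [0.47555604 0.16209302 0.012     ] [ 0.4997 -0.0523]
t 29.75 p [0.5139 0.0768 0.22  ] F [-0.2 -0.3 -0.3] op 0.999
n 2 T [0.952, -0.101, -0.244] R [0.0, -0.224, -0.001] g -1
n 2 T [0.87, -0.1, -0.459] R [0.0, -0.224, -0.001] g -1
n 2 T [0.739, -0.099, -0.648] R [0.001, -0.224, -0.001] g -1
n 2 T [0.568, -0.099, -0.803] R [0.001, -0.224, -0.0] g -1
n 6 T [0.367, -0.1, -0.912] R [0.0, -0.224, -0.0] g -1
[(0.94, [440, 188], [0.6243, -0.3116])]
[(0.97, [437, 173], [0.6802, -0.3068])]
```

{"name": "arm_command", "arguments": {
  "translation": [
    [0.952,-0.1,-0.244],
    [0.952,-0.1,-0.244]
  ],
  "rotation": [
    [0,-0.224,0],
    [0,-0.224,0]
  ],
  "grip": [-1,-1]
}}

```text
time_s: 30.1
position: [0.5292, -0.0012, 0.2286]
tcp_rot: [[0.624, -0.002, 0.781], [-0.781, -0.0, 0.624], [-0.001, -1.0, -0.001]]
force: [0.6, -0.2, 0.1]
opening: 0.995
```

{"name": "arm_command", "arguments": {
  "translation": [
    [0.87,-0.1,-0.459],
    [0.87,-0.1,-0.459]
  ],
  "rotation": [
    [0,-0.224,0],
    [0,-0.224,0]
  ],
  "grip": [-1,-1]
}}

```text
time_s: 30.3
position: [0.5438, -0.0803, 0.2368]
tcp_rot: [[0.787, -0.001, 0.617], [-0.617, -0.0, 0.787], [-0.001, -1.0, -0.001]]
force: [0.0, 0.3, -0.9]
opening: 1.002
```

{"name": "arm_command", "arguments": {
  "translation": [
    [0.739,-0.1,-0.648],
    [0.739,-0.1,-0.648]
  ],
  "rotation": [
    [0,-0.224,0],
    [0,-0.224,0]
  ],
  "grip": [-1,-1]
}}

```text
time_s: 30.5
position: [0.5581, -0.1584, 0.2448]
tcp_rot: [[0.908, -0.0, 0.418], [-0.418, -0.001, 0.908], [-0.0, -1.0, -0.001]]
force: [0.2, 0.4, -0.3]
opening: 0.998
```

{"name": "arm_command", "arguments": {
  "translation": [
    [0.568,-0.1,-0.803],
    [0.568,-0.1,-0.803]
  ],
  "rotation": [
    [0,-0.224,0],
    [0,-0.224,0]
  ],
  "grip": [-1,-1]
}}

```text
time_s: 30.7
position: [0.5722, -0.2362, 0.2527]
tcp_rot: [[0.981, -0.0, 0.196], [-0.196, -0.001, 0.981], [-0.0, -1.0, -0.001]]
force: [0.0, 0.4, -0.3]
opening: 1.004
```

{"name": "arm_command", "arguments": {
  "translation": [
    [0.367,-0.1,-0.912],
    [0.367,-0.1,-0.912],
    [0.367,-0.1,-0.912],
    [0.367,-0.1,-0.912],
    [0.367,-0.1,-0.912]
  ],
  "rotation": [
    [0,-0.224,0],
    [0,-0.224,0],
    [0,-0.224,0],
    [0,-0.224,0],
    [0,-0.224,0]
  ],
  "grip": [-1,-1,-1,-1,-1]
}}

```text
time_s: 31.2
position: [0.5855, -0.3085, 0.2604]
tcp_rot: [[0.999, -0.002, -0.035], [0.035, 0.002, 0.999], [-0.002, -1.0, 0.002]]
force: [-0.1, 0.4, -0.3]
opening: 0.998
```

Run:
```python
from h import *
s=st()
c=cam("wrist"); save(c,"w8")
for k,z in dict(mallet_handle=.022,mallet_head=.022,wedge_butt=.086).items(): print(k,spots(c,k,z))
h=cv2.cvtColor(c["im"],cv2.COLOR_BGR2HSV); print(h[150:260:10,320].tolist())
```

```text
t 31.2 p [ 0.5855 -0.3085  0.2604] F [-0.1  0.4 -0.3] op 0.998
mallet_handle [(0.66, [318, 200], [0.6176, -0.3134])]
mallet_head [(0.9, [325, 239], [0.667, -0.3038])]
wedge_butt [(0.76, [554, 116], [0.5119, -0.1017])]
[[16, 123, 158], [17, 121, 158], [17, 123, 158], [16, 119, 159], [17, 120, 157], [17, 122, 144], [17, 121, 141], [16, 122, 136], [13, 151, 59], [13, 166, 115], [13, 157, 109]]
```

View pics/w8.png

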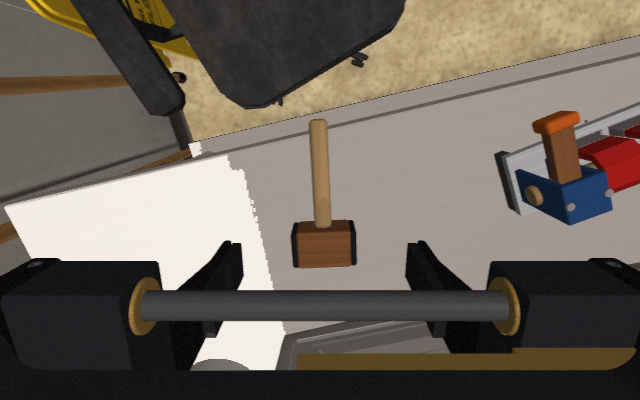

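The mallet is at cols 292-355, rows 120-267, with its handle pointing towards the robot. I'll fit the handle line.

Run:
```python
from h import *
s=st(); c=cam("wrist"); h=cv2.cvtColor(c["im"],cv2.COLOR_BGR2HSV).astype(int)
m=(abs(h[...,0]-16)<4)&(h[...,1]>90)&(h[...,2]>110)
W=[]
for r in range(130,212,3):
    k=np.flatnonzero(m[r,295:345])+295; W.append(onz(c,[(k.min()+k.max()+1)/2/640,(r+.5)/400],.033))
W=np.array(W); q=np.polyfit(W[:,0],W[:,1],1); th=np.degrees(np.arctan(q[0])); print("yaw",th,"res",(W[:,1]-np.polyval(q,W[:,0])).std())
print("handle end",onz(c,[318/640,120/400],.033),"head near top edge",onz(c,[326/640,221/400],.044),"far top",onz(c,[324/640,267/400],.044))
print("line y at .60,.62,.667",[round(np.polyval(q,x),4) for x in(.60,.62,.667)])
print("black faces y", onz(c,[292/640,245/400],.044),onz(c,[356/640,243/400],.044))
```

```text
t 31.4 p [ 0.5861 -0.3087  0.2615] F [0.4 0.5 0.2] op 1.004
yaw 4.529610594870844 res 0.00024866689124946803
handle end [ 0.52676005 -0.31682875  0.033     ] head near top edge [ 0.63687831 -0.30435465  0.044     ] far top [ 0.69491818 -0.30459903  0.044     ]
line y at .60,.62,.667 [np.float64(-0.3098), np.float64(-0.3082), np.float64(-0.3045)]
black faces y [ 0.66782878 -0.34259278  0.044     ] [ 0.66276203 -0.26873292  0.044     ]
```

Run:
```python
from h import *
s=st(); plan([(.612,-.3088,.10,94.5,-1,2)])
```

```text
t 31.45 p [ 0.5862 -0.3089  0.2616] F [ 0.3  0.2 -1.1] op 1.002
n 2 T [0.107, 0.674, -0.004] R [-0.0, -0.014, -0.0] g -1
n 2 T [0.108, 0.673, -0.005] R [-0.0, -0.013, -0.0] g -1
n 4 T [0.107, 0.674, -0.006] R [-0.0, -0.014, -0.0] g -1
```

{"name": "arm_command", "arguments": {
  "translation": [
    [0.16,0.5,-0.006],
    [0.16,1,-0.006],
    [0.16,1,-0.006]
  ],
  "rotation": [
    [0,-0.041,0],
    [0,-0.041,0],
    [0,-0.041,0]
  ],
  "grip": [-1,-1,-1]
}}

```text
time_s: 31.75
position: [0.5957, -0.3069, 0.1758]
tcp_rot: [[0.997, -0.011, -0.078], [0.078, 0.008, 0.997], [-0.01, -1.0, 0.009]]
force: [-0.7, 0.3, -1.6]
opening: 1.0
```

{"name": "arm_command", "arguments": {
  "translation": [
    [0.16,0.5,-0.006],
    [0.16,1,-0.006],
    [0.16,1,-0.006],
    [0.16,1,-0.006]
  ],
  "rotation": [
    [0,0,0],
    [0,0,0],
    [0,0,0],
    [0,0,0]
  ],
  "grip": [-1,-1,-1,-1]
}}

```text
time_s: 32.15
position: [0.6121, -0.3097, 0.1028]
tcp_rot: [[0.997, 0.0, -0.078], [0.078, -0.0, 0.997], [0.0, -1.0, -0.0]]
force: [0.0, -0.9, -0.3]
opening: 1.001
```

{"name": "arm_command", "arguments": {
  "translation": [
    [0,0.4,0],
    [0,0.65,0],
    [0,0.85,0],
    [0,0.85,0],
    [0,0.85,0]
  ],
  "rotation": [
    [0,0,0],
    [0,0,0],
    [0,0,0],
    [0,0,0],
    [0,0,0]
  ],
  "grip": [-1,-1,-1,-1,-1]
}}

```text
time_s: 32.65
position: [0.6128, -0.3104, 0.0354]
tcp_rot: [[0.997, 0.002, -0.077], [0.077, -0.002, 0.997], [0.002, -1.0, -0.002]]
force: [0.0, -0.1, -0.2]
opening: 0.997
```

Run:
```python
from h import *
s=st(); plan([(.612,-.3088,.0255,94.5,-1,2)])
```

```text
t 32.65 p [ 0.6128 -0.3104  0.0354] F [ 0.  -0.1 -0.2] op 0.997
n 3 T [-0.008, 0.124, 0.02] R [0.002, -0.001, 0.002] g -1
```

{"name": "arm_command", "arguments": {
  "translation": [
    [0,0.06,0.012],
    [0,0.1,0.012],
    [0,0.1,0.012],
    [0,0.1,0.012],
    [0,0.1,0.012]
  ],
  "rotation": [
    [0,0,0],
    [0,0,0],
    [0,0,0],
    [0,0,0],
    [0,0,0]
  ],
  "grip": [-1,-1,1,1,1]
}}

```text
time_s: 33.15
position: [0.6118, -0.3087, 0.0258]
tcp_rot: [[0.997, 0.0, -0.077], [0.077, -0.0, 0.997], [0.0, -1.0, -0.0]]
force: [0.3, 0.4, -0.0]
opening: 0.81
```

{"name": "arm_command", "arguments": {
  "translation": [
    [0,0,0],
    [0,0,0],
    [0,0,0],
    [0,0,0],
    [0,0,0]
  ],
  "rotation": [
    [0,0,0],
    [0,0,0],
    [0,0,0],
    [0,0,0],
    [0,0,0]
  ],
  "grip": [1,1,1,1,1]
}}

```text
time_s: 33.65
position: [0.6117, -0.3086, 0.0256]
tcp_rot: [[0.997, 0.0, -0.077], [0.077, 0.0, 0.997], [0.0, -1.0, -0.0]]
force: [-0.2, -0.3, -0.7]
opening: 0.355
```

{"name": "arm_command", "arguments": {
  "translation": [
    [0,0,0],
    [0,0,0],
    [0,0,0],
    [0,0,0],
    [0,0,0]
  ],
  "rotation": [
    [0,0,0],
    [0,0,0],
    [0,0,0],
    [0,0,0],
    [0,0,0]
  ],
  "grip": [1,1,1,1,1]
}}

```text
time_s: 34.15
position: [0.6117, -0.3087, 0.0256]
tcp_rot: [[0.997, 0.0, -0.077], [0.077, -0.0, 0.997], [0.0, -1.0, -0.0]]
force: [-0.5, 0.3, -0.9]
opening: 0.224
```

The mallet is gripped (19.5 mm). I'll lift it and carry it to the ready position.

Run:
```python
from h import *
p=w(.340,-.257); print(p)
plan([(.6117,-.3087,.18,94.5,1),(*p,.20,24.8,1,3)])
```

```text
[ 0.41644353 -0.0906851 ]
n 2 T [-0.0, -0.965, 0.0] R [0.0, -0.001, 0.0] g 1
n 2 T [-0.0, -0.965, 0.0] R [0.0, -0.0, 0.0] g 1
n 3 T [-0.74, -0.084, 0.969] R [0.0, 0.387, 0.0] g 1
n 2 T [-0.708, -0.056, 0.4] R [0.0, 0.258, 0.0] g 1
n 2 T [-0.789, -0.055, 0.196] R [0.0, 0.258, 0.0] g 1
n 5 T [-0.813, -0.056, -0.022] R [0.0, 0.259, 0.0] g 1
```

{"name": "arm_command", "arguments": {
  "translation": [
    [0,-0.15,0],
    [0,-0.35,0],
    [0,-0.6,0],
    [0,-0.8,0],
    [0,-0.965,0]
  ],
  "rotation": [
    [0,0,0],
    [0,0,0],
    [0,0,0],
    [0,0,0],
    [0,0,0]
  ],
  "grip": [1,1,1,1,1]
}}

```text
time_s: 34.65
position: [0.6121, -0.3088, 0.1051]
tcp_rot: [[0.997, 0.002, -0.078], [0.078, -0.001, 0.997], [0.001, -1.0, -0.001]]
force: [-0.6, -0.5, -3.0]
opening: 0.228
```

{"name": "arm_command", "arguments": {
  "translation": [
    [0,-0.25,0],
    [0,-0.5,0],
    [0,-0.75,0],
    [0,-0.965,0],
    [0,-0.965,0]
  ],
  "rotation": [
    [0,0,0],
    [0,0,0],
    [0,0,0],
    [0,0,0],
    [0,0,0]
  ],
  "grip": [1,1,1,1,1]
}}

```text
time_s: 35.15
position: [0.6132, -0.3096, 0.1837]
tcp_rot: [[0.997, 0.005, -0.078], [0.078, -0.004, 0.997], [0.005, -1.0, -0.004]]
force: [0.6, -1.0, -2.4]
opening: 0.225
```

{"name": "arm_command", "arguments": {
  "translation": [
    [-0.15,-0.02,0.19],
    [-0.3,-0.04,0.39],
    [-0.44,-0.05,0.58],
    [-0.59,-0.07,0.78],
    [-0.74,-0.084,0.969]
  ],
  "rotation": [
    [0,0.08,0],
    [0,0.155,0],
    [0,0.23,0],
    [0,0.31,0],
    [0,0.387,0]
  ],
  "grip": [1,1,1,1,1]
}}

```text
time_s: 35.65
position: [0.5454, -0.2348, 0.186]
tcp_rot: [[0.946, -0.002, 0.325], [-0.325, 0.001, 0.946], [-0.002, -1.0, 0.001]]
force: [-0.2, -0.0, -2.4]
opening: 0.226
```

{"name": "arm_command", "arguments": {
  "translation": [
    [-0.24,-0.02,0.13],
    [-0.47,-0.04,0.27],
    [-0.708,-0.056,0.4]
  ],
  "rotation": [
    [0,0.09,0],
    [0,0.17,0],
    [0,0.258,0]
  ],
  "grip": [1,1,1]
}}

```text
time_s: 35.95
position: [0.5022, -0.1863, 0.1907]
tcp_rot: [[0.824, -0.001, 0.566], [-0.566, 0.001, 0.824], [-0.002, -1.0, 0.0]]
force: [0.8, -0.9, -3.2]
opening: 0.224
```

{"name": "arm_command", "arguments": {
  "translation": [
    [-0.26,-0.02,0.065],
    [-0.53,-0.04,0.13],
    [-0.789,-0.055,0.196]
  ],
  "rotation": [
    [0,0.09,0],
    [0,0.17,0],
    [0,0.258,0]
  ],
  "grip": [1,1,1]
}}

```text
time_s: 36.25
position: [0.4588, -0.1378, 0.1952]
tcp_rot: [[0.643, -0.001, 0.766], [-0.766, 0.001, 0.643], [-0.002, -1.0, -0.0]]
force: [0.7, 0.2, -3.3]
opening: 0.229
```

{"name": "arm_command", "arguments": {
  "translation": [
    [-0.27,-0.02,-0.007],
    [-0.54,-0.04,-0.014],
    [-0.813,-0.056,-0.022],
    [-0.813,-0.056,-0.022],
    [-0.813,-0.056,-0.022]
  ],
  "rotation": [
    [0,0.09,0],
    [0,0.17,0],
    [0,0.259,0],
    [0,0.259,0],
    [0,0.259,0]
  ],
  "grip": [1,1,1,1,1]
}}

```text
time_s: 36.75
position: [0.4167, -0.0903, 0.2001]
tcp_rot: [[0.42, 0.001, 0.908], [-0.908, -0.0, 0.42], [0.0, -1.0, 0.001]]
force: [0.8, -0.5, -2.4]
opening: 0.23
```

Run:
```python
from h import *
s=st(); print(uv(s["position"]))
c=cam("wrist"); save(c,"w9")
for k,z in dict(mallet_head=s["position"][2],wedge_butt=.086).items(): print(k,[(a,b,uv(d)) for a,b,d in spots(c,k,z)])
```

```text
t 36.75 p [ 0.4167 -0.0903  0.2001] F [ 0.8 -0.5 -2.4] op 0.23
[ 0.3404 -0.2567]
mallet_head [(0.36, [484, 139], array([ 0.4057, -0.1905]))]
wedge_butt [(0.82, [425, 262], array([ 0.4244, -0.3054]))]
```

View pics/w9.png

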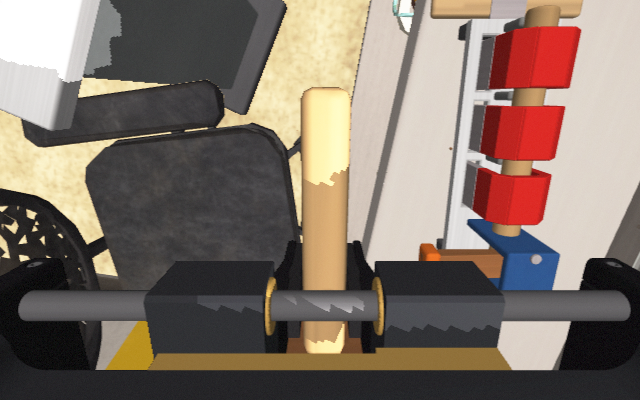

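All three clamps sit on the perch, the mallet is level in the grip, and the wedge butt is at (430,255). I'll lower to strike height.

{"name": "arm_command", "arguments": {
  "translation": [
    [0,0.3,-0.1],
    [0,0.6,-0.1],
    [0,0.9,-0.1],
    [0,0.9,-0.1]
  ],
  "rotation": [
    [0,0,0],
    [0,0,0],
    [0,0,0],
    [0,0,0]
  ],
  "grip": [1,1,1,1]
}}

```text
time_s: 37.3
position: [0.4085, -0.0938, 0.1259]
tcp_rot: [[0.418, -0.005, 0.909], [-0.909, 0.003, 0.418], [-0.004, -1.0, -0.003]]
force: [-0.7, -0.4, -3.0]
opening: 0.229
```

{"name": "arm_command", "arguments": {
  "translation": [
    [0,0.25,0],
    [0,0.48,0],
    [0,0.48,0],
    [0,0.48,0],
    [0,0.48,0]
  ],
  "rotation": [
    [0,0,0],
    [0,0,0],
    [0,0,0],
    [0,0,0],
    [0,0,0]
  ],
  "grip": [1,1,1,1,1]
}}

```text
time_s: 37.8
position: [0.4103, -0.0943, 0.0907]
tcp_rot: [[0.418, 0.002, 0.908], [-0.908, -0.001, 0.418], [0.002, -1.0, 0.001]]
force: [-0.4, -0.7, -2.8]
opening: 0.225
```

{"name": "arm_command", "arguments": {
  "translation": [
    [0,0,0.3],
    [0,0,0.3],
    [0,0,0.3]
  ],
  "rotation": [
    [0,0,0],
    [0,0,0],
    [0,0,0]
  ],
  "grip": [1,1,1]
}}

```text
time_s: 38.1
position: [0.4317, -0.0838, 0.0905]
tcp_rot: [[0.419, 0.001, 0.908], [-0.908, -0.001, 0.419], [0.001, -1.0, 0.001]]
force: [-0.3, 0.8, -3.8]
opening: 0.228
```

Run:
```python
from h import *
s=st(); print(uv(s["position"]))
c=cam("scene"); print([(a,b,uv(d)) for a,b,d in spots(c,"wedge_butt",.086)],[(a,b,uv(d)) for a,b,d in spots(c,"mallet_head",.086)])
cv2.imwrite("pics/s1.png",cv2.resize(c["im"][110:240,320:460],None,fx=4,fy=4,interpolation=2))
```

```text
t 38.1 p [ 0.4317 -0.0838  0.0905] F [-0.3  0.8 -3.8] op 0.228
[ 0.3567 -0.2571]
[] [(0.72, [167, 262], array([0.7131, 0.2238])), (0.49, [343, 204], array([ 0.4869, -0.1811]))]
```

View pics/s1.png

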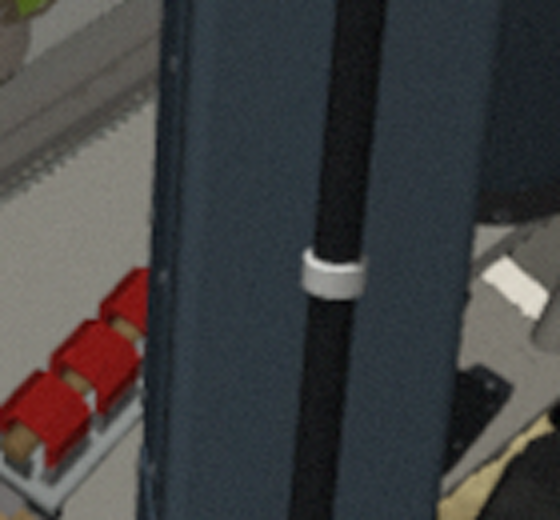

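The arm hides the wedge from the scene camera (only clamps show, lower left). I'll start tapping.

{"name": "arm_command", "arguments": {
  "translation": [
    [0,0,0.2],
    [0,0,0.48]
  ],
  "rotation": [
    [0,0,0],
    [0,0,0]
  ],
  "grip": [1,1]
}}

```text
time_s: 38.45
position: [0.4617, -0.067, 0.0893]
tcp_rot: [[0.416, -0.01, 0.909], [-0.909, 0.003, 0.416], [-0.007, -1.0, -0.008]]
force: [-13.4, -6.8, 0.5]
opening: 0.225
```

{"name": "arm_command", "arguments": {
  "translation": [
    [0,0,-0.3],
    [0,0,-0.3]
  ],
  "rotation": [
    [0,0,0],
    [0,0,0]
  ],
  "grip": [1,1]
}}

```text
time_s: 38.65
position: [0.4407, -0.077, 0.0893]
tcp_rot: [[0.417, -0.006, 0.909], [-0.909, 0.002, 0.418], [-0.004, -1.0, -0.004]]
force: [-0.9, -0.3, -2.8]
opening: 0.226
```

Run:
```python
from h import *
s=st(); print(uv(s["position"]))
c=cam("wrist"); save(c,"w10"); h=cv2.cvtColor(c["im"],cv2.COLOR_BGR2HSV).astype(int)
m=((h[...,0]>4)&(h[...,0]<13)&(h[...,1]>210)&(h[...,2]>120)).astype(np.uint8)
n,l,S,ce=cv2.connectedComponentsWithStats(m); print([(S[i].tolist()) for i in range(1,n) if S[i,4]>20])
print([(a,b,uv(d)) for a,b,d in spots(c,"wedge_butt",.086)])
```

```text
t 38.65 p [ 0.4407 -0.077   0.0893] F [-0.9 -0.3 -2.8] op 0.226
[ 0.3678 -0.2548]
[]
[(0.66, [324, 289], array([ 0.367 , -0.2605]))]
```

{"name": "arm_command", "arguments": {
  "translation": [
    [0,0,0.2],
    [0,0,0.46],
    [0,0,0.46]
  ],
  "rotation": [
    [0,0,0],
    [0,0,0],
    [0,0,0]
  ],
  "grip": [1,1,1]
}}

```text
time_s: 39.05
position: [0.4764, -0.0616, 0.0894]
tcp_rot: [[0.418, -0.005, 0.908], [-0.908, 0.001, 0.418], [-0.003, -1.0, -0.004]]
force: [-3.5, -0.7, -1.0]
opening: 0.223
```

{"name": "arm_command", "arguments": {
  "translation": [
    [0,0,-0.35],
    [0,0,-0.35]
  ],
  "rotation": [
    [0,0,0],
    [0,0,0]
  ],
  "grip": [1,1]
}}

```text
time_s: 39.25
position: [0.4491, -0.0736, 0.0894]
tcp_rot: [[0.417, -0.005, 0.909], [-0.909, 0.002, 0.417], [-0.004, -1.0, -0.004]]
force: [-1.1, 0.4, -2.8]
opening: 0.227
```

{"name": "arm_command", "arguments": {
  "translation": [
    [0,0,0.2],
    [0,0,0.44],
    [0,0,0.44]
  ],
  "rotation": [
    [0,0,0],
    [0,0,0],
    [0,0,0]
  ],
  "grip": [1,1,1]
}}

```text
time_s: 39.55
position: [0.4824, -0.0587, 0.0893]
tcp_rot: [[0.418, -0.006, 0.908], [-0.908, 0.001, 0.418], [-0.003, -1.0, -0.006]]
force: [-6.9, -4.7, 0.1]
opening: 0.23
```

{"name": "arm_command", "arguments": {
  "translation": [
    [0,0,-0.35],
    [0,0,-0.35]
  ],
  "rotation": [
    [0,0,0],
    [0,0,0]
  ],
  "grip": [1,1]
}}

```text
time_s: 39.75
position: [0.4558, -0.0706, 0.0894]
tcp_rot: [[0.417, -0.005, 0.909], [-0.909, 0.002, 0.417], [-0.004, -1.0, -0.004]]
force: [0.0, 0.6, -2.4]
opening: 0.223
```

Run:
```python
from h import *
for p in ([0.4617,-0.067],): print(uv(p))
s=st(); print(uv(s["position"]))
c=cam("wrist"); save(c,"w11")
```

```text
[ 0.391  -0.2545]
t 39.75 p [ 0.4558 -0.0706  0.0894] F [ 0.   0.6 -2.4] op 0.223
[ 0.3842 -0.2553]
```

View pics/w11.png

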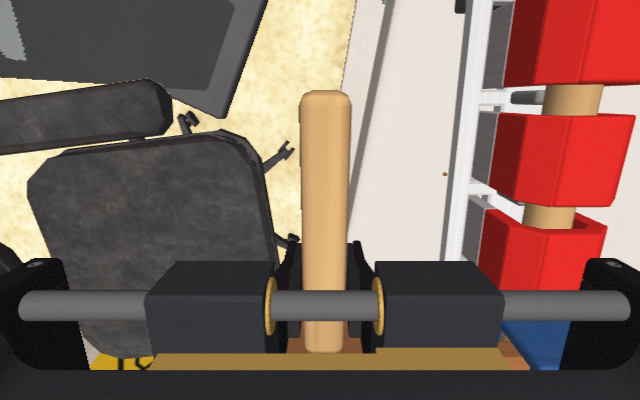

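The mallet stays straight in the grip, and the last tap reached u≈0.413, about the expected stop. I'll give firmer taps to confirm.

{"name": "arm_command", "arguments": {
  "translation": [
    [0,0,0.2],
    [0,0,0.4],
    [0,0,0.4],
    [0,0,0.4]
  ],
  "rotation": [
    [0,0,0],
    [0,0,0],
    [0,0,0],
    [0,0,0]
  ],
  "grip": [1,1,1,1]
}}

```text
time_s: 40.2
position: [0.484, -0.0569, 0.0891]
tcp_rot: [[0.418, -0.01, 0.908], [-0.908, 0.002, 0.418], [-0.006, -1.0, -0.008]]
force: [-9.5, -4.7, 0.5]
opening: 0.23
```

{"name": "arm_command", "arguments": {
  "translation": [
    [0,0,-0.3],
    [0,0,-0.3]
  ],
  "rotation": [
    [0,0,0],
    [0,0,0]
  ],
  "grip": [1,1]
}}

```text
time_s: 40.4
position: [0.4642, -0.0675, 0.0895]
tcp_rot: [[0.417, -0.003, 0.909], [-0.909, 0.001, 0.417], [-0.002, -1.0, -0.002]]
force: [-1.0, 0.6, -3.3]
opening: 0.231
```

{"name": "arm_command", "arguments": {
  "translation": [
    [0,0,0.15],
    [0,0,0.35],
    [0,0,0.35]
  ],
  "rotation": [
    [0,0,0],
    [0,0,0],
    [0,0,0]
  ],
  "grip": [1,1,1]
}}

```text
time_s: 40.7
position: [0.4855, -0.0534, 0.0886]
tcp_rot: [[0.418, -0.018, 0.908], [-0.908, 0.004, 0.418], [-0.011, -1.0, -0.014]]
force: [-15.7, -3.9, 2.1]
opening: 0.243
```

{"name": "arm_command", "arguments": {
  "translation": [
    [0,0,-0.4],
    [0,0,-0.8],
    [0,0,-0.8]
  ],
  "rotation": [
    [0,0,0],
    [0,0,0],
    [0,0,0]
  ],
  "grip": [1,1,1]
}}

```text
time_s: 41.0
position: [0.4315, -0.0824, 0.0895]
tcp_rot: [[0.417, -0.003, 0.909], [-0.909, 0.002, 0.417], [-0.003, -1.0, -0.002]]
force: [-0.4, -0.1, -3.1]
opening: 0.222
```

Run:
```python
from h import *
s=st(); print(uv(s["position"]))
```

```text
t 41.0 p [ 0.4315 -0.0824  0.0895] F [-0.4 -0.1 -3.1] op 0.222
[ 0.3571 -0.2557]
```

{"name": "arm_command", "arguments": {
  "translation": [
    [0,-0.4,-0.2],
    [0,-0.8,-0.2],
    [0,-1,-0.2],
    [0,-1,-0.2]
  ],
  "rotation": [
    [0,0,0],
    [0,0,0],
    [0,0,0],
    [0,0,0]
  ],
  "grip": [1,1,1,1]
}}

```text
time_s: 41.4
position: [0.4231, -0.0904, 0.1722]
tcp_rot: [[0.419, 0.009, 0.908], [-0.908, -0.004, 0.419], [0.007, -1.0, 0.006]]
force: [1.3, 0.7, -3.5]
opening: 0.224
```

{"name": "arm_command", "arguments": {
  "translation": [
    [0,-0.4,0],
    [0,-0.6,0],
    [0,-0.6,0],
    [0,-0.6,0]
  ],
  "rotation": [
    [0,0,0],
    [0,0,0],
    [0,0,0],
    [0,0,0]
  ],
  "grip": [1,1,1,1]
}}

```text
time_s: 41.8
position: [0.4193, -0.0891, 0.217]
tcp_rot: [[0.419, 0.0, 0.908], [-0.908, 0.0, 0.419], [-0.0, -1.0, 0.0]]
force: [-0.5, -0.0, -3.1]
opening: 0.229
```

```bash
python3 - <<'E'
from h import *
s=st(); print(uv(s["position"]))
c=cam("wrist"); save(c,"w12"); print([(a,b,uv(d)) for a,b,d in spots(c,"wedge_butt",.086)])
E
python3 - <<'E'
import cv2,numpy as np
a=cv2.imread("pics/w9.png")[200:300,380:600];b=cv2.imread("pics/w12.png")[200:300,380:600]
cv2.imwrite("pics/cmp.png",cv2.resize(np.vstack([a,b]),None,fx=3,fy=3))
E
```

```text
t 41.8 p [ 0.4193 -0.0891  0.217 ] F [-0.5 -0.  -3.1] op 0.229
[ 0.3433 -0.2567]
[(0.75, [449, 255], array([ 0.4533, -0.3075])), (0.69, [506, 61], array([ 0.4789, -0.1488]))]
```

View pics/cmp.png

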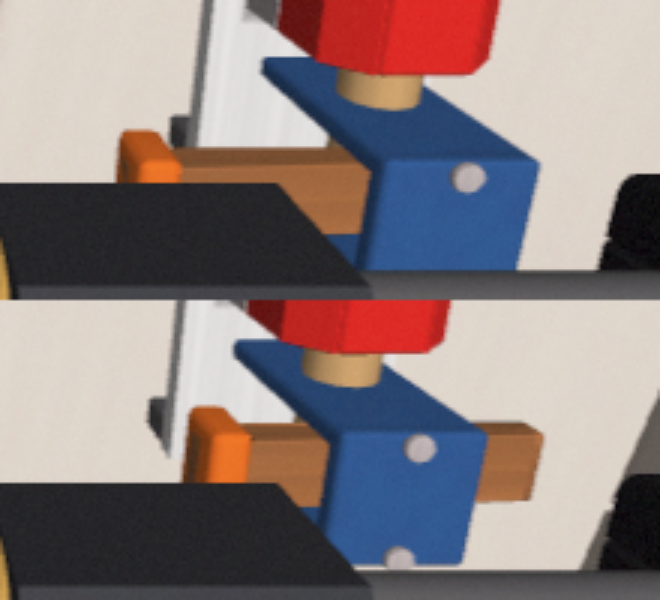

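Top is before and bottom is after: the wedge now sticks out past the far side of the yoke and the orange end is close to it. I'll check the depth by projecting the expected end position.

Run:
```python
from h import *
c=cam("wrist")
for n,x,y,z in(("yokeTL",-.02,.02,.109),("yokeTR",.02,.02,.109),("butt@35 top+y",-.05,.015,.098),("butt@32",-.053,.015,.098),("butt@35 top-y",-.05,-.015,.098)):
    P=[*w(.4998+x,-.3075+y),z]; q=pix(c,P); print(n,q.round(1),"zoom",((q-[380,200])*3+[0,300]).round())
s=st(); plan([(.50,-.22,.20,60,1,0),(.6117,-.3087,.18,94.5,1,3)])
```

```text
yokeTL [496.4 246.2] zoom [349. 439.]
yokeTR [546.4 246.2] zoom [499. 438.]
butt@35 top+y [453.2 246.2] zoom [220. 439.]
butt@32 [449.6 246.2] zoom [209. 439.]
butt@35 top-y [449.3 278.1] zoom [208. 534.]
t 41.95 p [ 0.4183 -0.0889  0.2164] F [ 0.6  0.  -3.6] op 0.229
n 3 T [0.958, 0.1, 0.122] R [0.0, -0.294, -0.001] g 1
n 3 T [0.95, 0.101, -0.175] R [0.001, -0.294, -0.002] g 1
n 3 T [0.882, 0.125, -0.131] R [-0.0, -0.287, 0.0] g 1
n 6 T [0.803, 0.125, -0.386] R [-0.0, -0.288, 0.0] g 1
```

Network readings before and after show 29 mm of travel, which agrees with the stop. For certainty I'll give two more firm taps before laying the mallet down.

{"name": "arm_command", "arguments": {
  "translation": [
    [0,0.4,0],
    [0,0.8,0],
    [0,0.8,0]
  ],
  "rotation": [
    [0,0,0],
    [0,0,0],
    [0,0,0]
  ],
  "grip": [1,1,1]
}}

```text
time_s: 42.25
position: [0.4158, -0.088, 0.1501]
tcp_rot: [[0.418, -0.01, 0.909], [-0.909, 0.005, 0.418], [-0.009, -1.0, -0.007]]
force: [-0.7, 1.3, -3.4]
opening: 0.226
```

{"name": "arm_command", "arguments": {
  "translation": [
    [0,0.4,0.2],
    [0,0.79,0.5],
    [0,0.79,0.5],
    [0,0.79,0.5]
  ],
  "rotation": [
    [0,0,0],
    [0,0,0],
    [0,0,0],
    [0,0,0]
  ],
  "grip": [1,1,1,1]
}}

```text
time_s: 42.65
position: [0.4551, -0.0724, 0.0902]
tcp_rot: [[0.419, -0.002, 0.908], [-0.908, 0.001, 0.419], [-0.001, -1.0, -0.001]]
force: [-0.8, -0.1, -3.2]
opening: 0.228
```

{"name": "arm_command", "arguments": {
  "translation": [
    [0,0,0.5],
    [0,0,0.5],
    [0,0,0.5]
  ],
  "rotation": [
    [0,0,0],
    [0,0,0],
    [0,0,0]
  ],
  "grip": [1,1,1]
}}

```text
time_s: 42.95
position: [0.488, -0.0561, 0.0913]
tcp_rot: [[0.418, -0.007, 0.908], [-0.908, 0.0, 0.418], [-0.003, -1.0, -0.006]]
force: [-5.4, -5.2, -6.0]
opening: 0.252
```

{"name": "arm_command", "arguments": {
  "translation": [
    [0,0,-0.35],
    [0,0,-0.35]
  ],
  "rotation": [
    [0,0,0],
    [0,0,0]
  ],
  "grip": [1,1]
}}

```text
time_s: 43.15
position: [0.4621, -0.0678, 0.0919]
tcp_rot: [[0.417, -0.004, 0.909], [-0.909, 0.001, 0.417], [-0.003, -1.0, -0.003]]
force: [-0.7, -0.1, -3.4]
opening: 0.223
```

{"name": "arm_command", "arguments": {
  "translation": [
    [0,0,0.35],
    [0,0,0.35],
    [0,0,0.35]
  ],
  "rotation": [
    [0,0,0],
    [0,0,0],
    [0,0,0]
  ],
  "grip": [1,1,1]
}}

```text
time_s: 43.45
position: [0.488, -0.0566, 0.0911]
tcp_rot: [[0.417, -0.007, 0.909], [-0.909, -0.0, 0.417], [-0.003, -1.0, -0.006]]
force: [-6.5, -7.6, -5.2]
opening: 0.241
```

{"name": "arm_command", "arguments": {
  "translation": [
    [0,0,-0.4],
    [0,0,-0.9],
    [0,0,-0.9]
  ],
  "rotation": [
    [0,0,0],
    [0,0,0],
    [0,0,0]
  ],
  "grip": [1,1,1]
}}

```text
time_s: 43.75
position: [0.4205, -0.0857, 0.0916]
tcp_rot: [[0.415, -0.006, 0.91], [-0.91, 0.003, 0.415], [-0.005, -1.0, -0.005]]
force: [-0.8, 0.6, -1.7]
opening: 0.23
```

{"name": "arm_command", "arguments": {
  "translation": [
    [0,-0.3,0],
    [0,-0.7,0],
    [0,-1,0]
  ],
  "rotation": [
    [0,0,0],
    [0,0,0],
    [0,0,0]
  ],
  "grip": [1,1,1]
}}

```text
time_s: 44.05
position: [0.4268, -0.0865, 0.1733]
tcp_rot: [[0.418, 0.003, 0.909], [-0.909, -0.002, 0.418], [0.003, -1.0, 0.002]]
force: [0.9, -0.6, -3.0]
opening: 0.227
```

{"name": "arm_command", "arguments": {
  "translation": [
    [0,-0.3,0],
    [0,-0.55,0],
    [0,-0.55,0],
    [0,-0.55,0],
    [0,-0.55,0]
  ],
  "rotation": [
    [0,0,0],
    [0,0,0],
    [0,0,0],
    [0,0,0],
    [0,0,0]
  ],
  "grip": [1,1,1,1,1]
}}

```text
time_s: 44.55
position: [0.4253, -0.0857, 0.214]
tcp_rot: [[0.418, -0.001, 0.908], [-0.908, 0.001, 0.418], [-0.001, -1.0, -0.001]]
force: [0.2, 0.2, -3.6]
opening: 0.224
```

Run:
```python
from h import *
s=st(); print(uv(s["position"]))
c=cam("wrist"); save(c,"w13"); print([(a,b,uv(d)) for a,b,d in spots(c,"wedge_butt",.086)])
h=cv2.cvtColor(c["im"],cv2.COLOR_BGR2HSV).astype(int)
for r in (145,150): 
    k=[int(v) for v in np.flatnonzero((h[r,280:370,0]<25)&(h[r,280:370,1]>70)&(h[r,280:370,2]>90))+280]; print(r,k[0],k[-1])
plan([(.50,-.22,.20,60,1,0),(.6117,-.3087,.18,94.5,1,3)])
```

```text
t 44.55 p [ 0.4253 -0.0857  0.214 ] F [ 0.2  0.2 -3.6] op 0.224
[ 0.3502 -0.2562]
[(0.61, [441, 254], array([ 0.4514, -0.3045]))]
145 282 339
150 284 349
n 3 T [0.958, 0.083, 0.073] R [0.0, -0.294, -0.001] g 1
n 3 T [0.934, 0.083, -0.22] R [0.001, -0.294, -0.001] g 1
n 3 T [0.882, 0.125, -0.131] R [-0.0, -0.288, -0.0] g 1
n 6 T [0.803, 0.124, -0.387] R [-0.0, -0.287, -0.0] g 1
```

The butt position is unchanged, so the wedge is at its stop. I'll lay the mallet back where it was.

{"name": "arm_command", "arguments": {
  "translation": [
    [0.3,0.02,0.02],
    [0.64,0.05,0.05],
    [0.958,0.083,0.073]
  ],
  "rotation": [
    [0,-0.1,0],
    [0,-0.2,0],
    [0,-0.294,0]
  ],
  "grip": [1,1,1]
}}

```text
time_s: 44.95
position: [0.4636, -0.1538, 0.2067]
tcp_rot: [[0.677, -0.002, 0.736], [-0.736, 0.001, 0.677], [-0.002, -1.0, -0.001]]
force: [-0.6, -0.4, -3.6]
opening: 0.231
```

{"name": "arm_command", "arguments": {
  "translation": [
    [0.3,0.02,-0.07],
    [0.62,0.05,-0.15],
    [0.934,0.083,-0.22]
  ],
  "rotation": [
    [0,-0.1,0],
    [0,-0.2,0],
    [0,-0.294,0]
  ],
  "grip": [1,1,1]
}}

```text
time_s: 45.25
position: [0.5006, -0.221, 0.1996]
tcp_rot: [[0.868, -0.003, 0.496], [-0.496, 0.002, 0.868], [-0.003, -1.0, 0.0]]
force: [1.2, 0.5, -2.4]
opening: 0.225
```

{"name": "arm_command", "arguments": {
  "translation": [
    [0.3,0.04,-0.04],
    [0.6,0.08,-0.09],
    [0.882,0.125,-0.131]
  ],
  "rotation": [
    [0,-0.1,0],
    [0,-0.2,0],
    [0,-0.288,0]
  ],
  "grip": [1,1,1]
}}

```text
time_s: 45.55
position: [0.5567, -0.2653, 0.1892]
tcp_rot: [[0.976, -0.003, 0.217], [-0.217, 0.001, 0.976], [-0.003, -1.0, 0.001]]
force: [-0.4, -0.5, -2.4]
opening: 0.226
```

{"name": "arm_command", "arguments": {
  "translation": [
    [0.27,0.04,-0.13],
    [0.54,0.08,-0.26],
    [0.803,0.124,-0.387],
    [0.803,0.124,-0.387],
    [0.803,0.124,-0.387]
  ],
  "rotation": [
    [0,-0.1,0],
    [0,-0.2,0],
    [0,-0.287,0],
    [0,-0.287,0],
    [0,-0.287,0]
  ],
  "grip": [1,1,1,1,1]
}}

```text
time_s: 46.05
position: [0.6115, -0.3086, 0.179]
tcp_rot: [[0.997, -0.004, -0.077], [0.077, 0.002, 0.997], [-0.004, -1.0, 0.003]]
force: [-0.5, 0.3, -3.2]
opening: 0.229
```

{"name": "arm_command", "arguments": {
  "translation": [
    [0,0.25,0],
    [0,0.5,0],
    [0,0.75,0],
    [0,1,0],
    [0,1,0]
  ],
  "rotation": [
    [0,0,0],
    [0,0,0],
    [0,0,0],
    [0,0,0],
    [0,0,0]
  ],
  "grip": [1,1,1,1,1]
}}

```text
time_s: 46.55
position: [0.6091, -0.3064, 0.0975]
tcp_rot: [[0.997, -0.008, -0.078], [0.078, 0.006, 0.997], [-0.008, -1.0, 0.006]]
force: [-1.0, 1.2, -2.8]
opening: 0.229
```

{"name": "arm_command", "arguments": {
  "translation": [
    [0,0.25,0],
    [0,0.5,0],
    [0,0.75,0],
    [0,0.75,0],
    [0,0.75,0]
  ],
  "rotation": [
    [0,0,0],
    [0,0,0],
    [0,0,0],
    [0,0,0],
    [0,0,0]
  ],
  "grip": [1,1,1,1,1]
}}

```text
time_s: 47.05
position: [0.6127, -0.309, 0.0423]
tcp_rot: [[0.997, 0.001, -0.078], [0.078, -0.0, 0.997], [0.001, -1.0, -0.0]]
force: [-0.5, 0.7, -3.2]
opening: 0.227
```

{"name": "arm_command", "arguments": {
  "translation": [
    [0,0.06,0],
    [0,0.12,0],
    [0,0.17,0],
    [0,0.17,0]
  ],
  "rotation": [
    [0,0,0],
    [0,0,0],
    [0,0,0],
    [0,0,0]
  ],
  "grip": [1,1,1,1]
}}

```text
time_s: 47.45
position: [0.6124, -0.3092, 0.0276]
tcp_rot: [[0.997, 0.0, -0.078], [0.078, -0.0, 0.997], [0.0, -1.0, -0.0]]
force: [-3.7, -1.2, 2.6]
opening: 0.227
```

{"name": "arm_command", "arguments": {
  "translation": [
    [0,0.02,0],
    [0,0.03,0],
    [0,0.03,0]
  ],
  "rotation": [
    [0,0,0],
    [0,0,0],
    [0,0,0]
  ],
  "grip": [1,1,1]
}}

```text
time_s: 47.75
position: [0.6125, -0.3091, 0.0252]
tcp_rot: [[0.997, 0.0, -0.078], [0.078, -0.0, 0.997], [0.0, -1.0, -0.0]]
force: [-3.3, -0.2, 3.7]
opening: 0.227
```

The mallet is on the bench. I'll release and go to look at the caddy.

{"name": "arm_command", "arguments": {
  "translation": [
    [0,0,0],
    [0,0,0],
    [0,0,0],
    [0,0,0],
    [0,0,0]
  ],
  "rotation": [
    [0,0,0],
    [0,0,0],
    [0,0,0],
    [0,0,0],
    [0,0,0]
  ],
  "grip": [-1,-1,-1,-1,-1]
}}

```text
time_s: 48.25
position: [0.6127, -0.3089, 0.0252]
tcp_rot: [[0.997, 0.0, -0.079], [0.079, 0.0, 0.997], [0.0, -1.0, 0.0]]
force: [0.1, -0.4, 0.0]
opening: 0.596
```

{"name": "arm_command", "arguments": {
  "translation": [
    [0,0,0],
    [0,-0.3,0],
    [0,-0.7,0],
    [0,-1,0],
    [0,-1,0]
  ],
  "rotation": [
    [0,0,0],
    [0,0,0],
    [0,0,0],
    [0,0,0],
    [0,0,0]
  ],
  "grip": [-1,-1,-1,-1,-1]
}}

```text
time_s: 48.75
position: [0.615, -0.3107, 0.1096]
tcp_rot: [[0.997, 0.007, -0.078], [0.079, -0.005, 0.997], [0.007, -1.0, -0.006]]
force: [0.9, -0.3, 0.6]
opening: 0.979
```

{"name": "arm_command", "arguments": {
  "translation": [
    [0,-0.5,0],
    [0,-1,0],
    [0,-1,0]
  ],
  "rotation": [
    [0,0,0],
    [0,0,0],
    [0,0,0]
  ],
  "grip": [-1,-1,-1]
}}

```text
time_s: 49.05
position: [0.6155, -0.3111, 0.1908]
tcp_rot: [[0.997, 0.009, -0.079], [0.079, -0.007, 0.997], [0.009, -1.0, -0.007]]
force: [1.5, -0.2, -0.2]
opening: 0.998
```

Run:
```python
from h import *
s=st()
plan([(.585,.29,.28,12.5,0,4)])
```

```text
t 49.05 p [ 0.6155 -0.3111  0.1908] F [ 1.5 -0.2 -0.2] op 0.998
n 2 T [0.028, -0.146, 0.939] R [-0.0, 0.171, 0.001] g 0
n 2 T [-0.14, -0.146, 0.929] R [-0.0, 0.171, 0.002] g 0
n 2 T [-0.304, -0.146, 0.889] R [-0.0, 0.171, 0.001] g 0
n 2 T [-0.457, -0.145, 0.821] R [-0.0, 0.171, 0.002] g 0
n 3 T [-0.796, -0.192, 0.968] R [-0.0, 0.228, 0.002] g 0
n 2 T [-0.668, -0.127, 0.501] R [-0.0, 0.152, 0.001] g 0
n 2 T [-0.739, -0.126, 0.389] R [-0.0, 0.151, 0.001] g 0
n 6 T [-0.792, -0.125, 0.268] R [-0.0, 0.152, 0.002] g 0
```

Run:
```python
from h import *
a=cam("scene");b=cam("top")
def tri(p,q):
    d1=ray(a,[p[0]/640,p[1]/400]);d2=ray(b,[q[0]/640,q[1]/400]); A=np.c_[d1,-d2]; t=np.linalg.lstsq(A,b["o"]-a["o"],rcond=None)[0]
    P=a["o"]+t[0]*d1;Q=b["o"]+t[1]*d2; return P.round(3),Q.round(3)
print("foot",tri((130+350/2.3,100+262/2.3),(170+320/2.5,130+183/2.5)))
print("knob/base",tri((130+318/2.3,100+228/2.3),(170+290/2.5,130+105/2.5)))
from numpy import hstack
cv2.imwrite("pics/b.png",np.vstack([cv2.resize(a["im"][60:260,190:390],None,fx=2,fy=2,interpolation=2)[:300],cv2.resize(b["im"][80:230,220:420],None,fx=2,fy=2,interpolation=2)]))
```

```text
foot (array([0.589, 0.188, 0.027]), array([0.587, 0.183, 0.027]))
knob/base (array([ 0.696,  0.195, -0.054]), array([ 0.715,  0.229, -0.047]))
```

View pics/b.png

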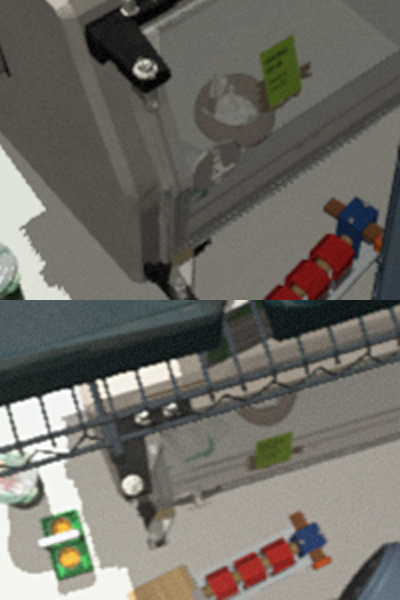

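The view shows a glass case whose front-left post and hinges stand near (0.59,0.19), between the shelf and the caddy. I'll locate its left wall before going near.

Run:
```python
from h import *
a=cam("scene");b=cam("top")
def tri(p,q):
    d1=ray(a,[p[0]/640,p[1]/400]);d2=ray(b,[q[0]/640,q[1]/400]); A=np.c_[d1,-d2]; t=np.linalg.lstsq(A,b["o"]-a["o"],rcond=None)[0]
    return (a["o"]+t[0]*d1).round(3),(b["o"]+t[1]*d2).round(3)
print("upper knob",tri((262.5,94),(286,172.5)))
for p in((260,200),(225,165),(190,130)): print("wall base",onz(a,[p[0]/640,p[1]/400],0).round(3))
s=bot.read_state(); p0=s["position"]
plan([(.47,-.02,.26,40,0),(.46,.20,.26,15,0),(.49,.31,.28,12.5,0,4)])
```

```text
upper knob (array([0.597, 0.188, 0.482]), array([0.596, 0.186, 0.481]))
wall base [0.672 0.224 0.   ]
wall base [0.829 0.276 0.   ]
wall base [1.004 0.334 0.   ]
n 2 T [-0.371, -0.236, 0.933] R [-0.0, 0.227, -0.001] g 0
n 2 T [-0.579, -0.237, 0.82] R [-0.0, 0.227, -0.001] g 0
n 2 T [-0.756, -0.237, 0.66] R [-0.0, 0.227, -0.001] g 0
n 2 T [-0.89, -0.239, 0.464] R [-0.001, 0.227, -0.001] g 0
n 2 T [-0.729, 0.0, 0.557] R [0.0, 0.139, 0.0] g 0
n 2 T [-0.802, 0.0, 0.446] R [0.0, 0.139, 0.0] g 0
n 2 T [-0.858, 0.0, 0.325] R [-0.0, 0.139, 0.0] g 0
n 2 T [-0.616, -0.125, 0.359] R [-0.0, 0.021, 0.0] g 0
n 6 T [-0.623, -0.125, 0.345] R [-0.0, 0.021, 0.0] g 0
```

{"name": "arm_command", "arguments": {
  "translation": [
    [-0.371,-0.236,0.933],
    [-0.371,-0.236,0.933]
  ],
  "rotation": [
    [0,0.227,0],
    [0,0.227,0]
  ],
  "grip": [0,0]
}}

```text
time_s: 49.45
position: [0.5745, -0.2346, 0.2013]
tcp_rot: [[0.986, -0.006, 0.164], [-0.164, 0.005, 0.986], [-0.006, -1.0, 0.004]]
force: [0.3, 0.5, 0.3]
opening: 0.892
```

{"name": "arm_command", "arguments": {
  "translation": [
    [-0.579,-0.237,0.82],
    [-0.579,-0.237,0.82]
  ],
  "rotation": [
    [0,0.227,0],
    [0,0.227,0]
  ],
  "grip": [0,0]
}}

```text
time_s: 49.65
position: [0.5388, -0.1617, 0.2213]
tcp_rot: [[0.921, -0.005, 0.391], [-0.391, 0.004, 0.921], [-0.006, -1.0, 0.001]]
force: [-0.1, -0.6, 0.1]
opening: 0.722
```

{"name": "arm_command", "arguments": {
  "translation": [
    [-0.756,-0.237,0.66],
    [-0.756,-0.237,0.66]
  ],
  "rotation": [
    [0,0.227,0],
    [0,0.227,0]
  ],
  "grip": [0,0]
}}

```text
time_s: 49.85
position: [0.5033, -0.0898, 0.2405]
tcp_rot: [[0.803, -0.005, 0.596], [-0.596, 0.003, 0.803], [-0.006, -1.0, -0.001]]
force: [0.0, -0.8, -0.1]
opening: 0.551
```

{"name": "arm_command", "arguments": {
  "translation": [
    [-0.89,-0.239,0.464],
    [-0.89,-0.239,0.464]
  ],
  "rotation": [
    [0,0.227,0],
    [0,0.227,0]
  ],
  "grip": [0,0]
}}

```text
time_s: 50.05
position: [0.468, -0.0181, 0.2598]
tcp_rot: [[0.64, -0.005, 0.768], [-0.768, 0.002, 0.64], [-0.005, -1.0, -0.003]]
force: [-0.1, -0.2, 0.3]
opening: 0.509
```

{"name": "arm_command", "arguments": {
  "translation": [
    [-0.729,0,0.557],
    [-0.729,0,0.557]
  ],
  "rotation": [
    [0,0.139,0],
    [0,0.139,0]
  ],
  "grip": [0,0]
}}

```text
time_s: 50.25
position: [0.4657, 0.0548, 0.2599]
tcp_rot: [[0.523, -0.003, 0.852], [-0.852, 0.001, 0.523], [-0.003, -1.0, -0.002]]
force: [0.7, -0.3, -0.1]
opening: 0.503
```

{"name": "arm_command", "arguments": {
  "translation": [
    [-0.802,0,0.446],
    [-0.802,0,0.446]
  ],
  "rotation": [
    [0,0.139,0],
    [0,0.139,0]
  ],
  "grip": [0,0]
}}

```text
time_s: 50.45
position: [0.4628, 0.1281, 0.2596]
tcp_rot: [[0.394, -0.004, 0.919], [-0.919, 0.0, 0.394], [-0.002, -1.0, -0.003]]
force: [0.4, -0.4, -0.7]
opening: 0.501
```

{"name": "arm_command", "arguments": {
  "translation": [
    [-0.858,0,0.325],
    [-0.858,0,0.325]
  ],
  "rotation": [
    [0,0.139,0],
    [0,0.139,0]
  ],
  "grip": [0,0]
}}

```text
time_s: 50.65
position: [0.4596, 0.2014, 0.2594]
tcp_rot: [[0.257, -0.004, 0.966], [-0.966, -0.0, 0.257], [-0.001, -1.0, -0.004]]
force: [0.5, -0.3, 0.2]
opening: 0.503
```

{"name": "arm_command", "arguments": {
  "translation": [
    [-0.616,-0.125,0.359],
    [-0.616,-0.125,0.359]
  ],
  "rotation": [
    [0,0.021,0],
    [0,0.021,0]
  ],
  "grip": [0,0]
}}

```text
time_s: 50.85
position: [0.4766, 0.2584, 0.2703]
tcp_rot: [[0.241, 0.0, 0.97], [-0.97, 0.002, 0.241], [-0.002, -1.0, 0.001]]
force: [0.4, -0.3, 0.0]
opening: 0.497
```

{"name": "arm_command", "arguments": {
  "translation": [
    [-0.623,-0.125,0.345],
    [-0.623,-0.125,0.345],
    [-0.623,-0.125,0.345],
    [-0.623,-0.125,0.345],
    [-0.623,-0.125,0.345]
  ],
  "rotation": [
    [0,0.021,0],
    [0,0.021,0],
    [0,0.021,0],
    [0,0.021,0],
    [0,0.021,0]
  ],
  "grip": [0,0,0,0,0]
}}

```text
time_s: 51.35
position: [0.4901, 0.3077, 0.2803]
tcp_rot: [[0.215, -0.003, 0.977], [-0.977, -0.001, 0.215], [0.001, -1.0, -0.003]]
force: [-0.0, 0.3, -0.2]
opening: 0.499
```

Run:
```python
from h import *
s=st()
c=cam("wrist"); save(c,"w14")
for k,z in dict(caddy=0,caddy_handle=.088,feed_cup_a=.003,worm_tub=0,nail_brush=0).items(): print(k,spots(c,k,z))
im=c["im"]; h=cv2.cvtColor(im,cv2.COLOR_BGR2HSV)
g=((h[...,0]>50)&(h[...,0]<80)&(h[...,1]>130)&(h[...,2]>50)).astype(np.uint8)
n,l,S,ce=cv2.connectedComponentsWithStats(g); i=1+np.argmax(S[1:,4]); print(S[i]); r=cv2.minAreaRect(np.argwhere(l==i)[:,::-1].astype(np.float32)); print(r)
cv2.imwrite("pics/w14c.png",cv2.resize(im[60:300,330:560],None,fx=2.4,fy=2.4,interpolation=2))
```

```text
t 51.35 p [0.4901 0.3077 0.2803] F [-0.   0.3 -0.2] op 0.499
caddy [(0.62, [414, 154], [0.5955, 0.346])]
caddy_handle [(0.57, [436, 172], [0.5962, 0.3422])]
feed_cup_a [(0.97, [394, 159], [0.573, 0.334]), (0.87, [435, 154], [0.6204, 0.3515])]
worm_tub [(0.81, [515, 111], [0.6996, 0.4211]), (0.27, [413, 153], [0.5943, 0.3464])]
nail_brush [(0.49, [436, 170], [0.6291, 0.3326])]
[ 370  129   99   68 2618]
((419.70068359375, 162.8281707763672), (66.64476776123047, 98.19849395751953), 88.53119659423828)
```

View pics/w14c.png

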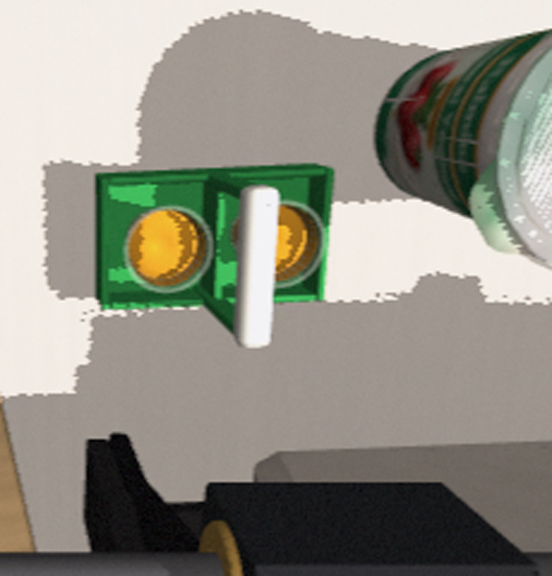

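Run:
```python
from h import *
s=st(); c=cam("wrist"); im=c["im"]; h=cv2.cvtColor(im,cv2.COLOR_BGR2HSV).astype(int)
m=((h[...,1]<40)&(h[...,2]>215)).astype(np.uint8); m[:134]=0;m[208:]=0;m[:,:426]=0;m[:,450:]=0
n,l,S,ce=cv2.connectedComponentsWithStats(m); 
for i in range(1,n):
    if S[i,4]>100: print(S[i],ce[i])
ys=np.arange(143,200,3); W=[]
for r in ys:
    k=np.flatnonzero(m[r]); 
    if 6<len(k)<20: W.append(onz(c,[(k.min()+k.max()+1)/2/640,(r+.5)/400],.092))
W=np.array(W); q=np.polyfit(W[:,1],W[:,0],1); print("bar yaw (caddy x ang)",np.degrees(np.arctan(-q[0])),(W[:,0]-np.polyval(q,W[:,1])).std())
e=[onz(c,[438.7/640,137.5/400],.095),onz(c,[436.5/640,204.5/400],.093)]; print(e, (e[0]+e[1])/2, np.linalg.norm(e[0]-e[1]))
print("x at y=.343",np.polyval(q,.343))
# green rim left/right edges z=.026: corners
for p in((97,175),(333,168),(325,300),(100,308)): print(onz(c,[(330+p[0]/2.4)/640,(60+p[1]/2.4)/400],.026).round(4))
```

```text
t 51.65 p [0.4909 0.3088 0.2813] F [-0.2 -1.3 -0.1] op 0.5
[430 139  14  66 688] [436.29069767 171.56540698]
bar yaw (caddy x ang) 14.933716918424212 0.00017922631396491618
[array([0.58777616, 0.37675604, 0.095     ]), array([0.60752759, 0.31152955, 0.093     ])] [0.59765188 0.3441428  0.094     ] 0.06818075225812974
x at y=.343 0.5978381410566939
[0.5335 0.3622 0.026 ]
[0.6433 0.3896 0.026 ]
[0.6615 0.3268 0.026 ]
[0.5518 0.2984 0.026 ]
```

Caddy fit checks out: rim 113 x 65 mm, bar 68 mm, yaw 14.7°, centre (0.598,0.344). I'll approach it.

Run:
```python
from h import *
plan([(.5977,.3441,.19,14.7,0,2)])
```

```text
n 2 T [-0.071, 0.571, 0.699] R [-0.0, -0.019, 0.0] g 0
n 4 T [-0.056, 0.571, 0.7] R [-0.0, -0.018, 0.0] g 0
```

{"name": "arm_command", "arguments": {
  "translation": [
    [-0.07,0.3,0.4],
    [-0.07,0.571,0.699]
  ],
  "rotation": [
    [0,-0.019,0],
    [0,-0.019,0]
  ],
  "grip": [0,0]
}}

```text
time_s: 51.9
position: [0.5457, 0.3277, 0.2362]
tcp_rot: [[0.236, 0.003, 0.972], [-0.972, 0.001, 0.236], [-0.001, -1.0, 0.004]]
force: [0.7, 0.5, 0.0]
opening: 0.497
```

{"name": "arm_command", "arguments": {
  "translation": [
    [-0.056,0.3,0.4],
    [-0.056,0.571,0.7],
    [-0.056,0.571,0.7],
    [-0.056,0.571,0.7],
    [-0.056,0.571,0.7]
  ],
  "rotation": [
    [0,-0.018,0],
    [0,-0.018,0],
    [0,-0.018,0],
    [0,-0.018,0],
    [0,-0.018,0]
  ],
  "grip": [0,0,0,0,0]
}}

```text
time_s: 52.4
position: [0.5971, 0.3445, 0.1909]
tcp_rot: [[0.254, 0.0, 0.967], [-0.967, 0.0, 0.254], [-0.0, -1.0, 0.0]]
force: [0.3, 0.1, 0.2]
opening: 0.5
```

{"name": "arm_command", "arguments": {
  "translation": [
    [0,0.3,0],
    [0,0.55,0],
    [0,0.8,0],
    [0,0.8,0],
    [0,0.8,0]
  ],
  "rotation": [
    [0,0,0],
    [0,0,0],
    [0,0,0],
    [0,0,0],
    [0,0,0]
  ],
  "grip": [0,0,0,0,0]
}}

```text
time_s: 52.9
position: [0.5975, 0.3447, 0.1274]
tcp_rot: [[0.254, 0.001, 0.967], [-0.967, 0.001, 0.254], [-0.0, -1.0, 0.001]]
force: [0.3, 0.0, -0.5]
opening: 0.496
```

Run:
```python
from h import *
st(); c=cam("wrist"); im=c["im"]; save(c,"w15")
h=cv2.cvtColor(im,cv2.COLOR_BGR2HSV).astype(int); m=((h[...,1]<40)&(h[...,2]>200)).astype(np.uint8); 
for r in (225,240,255): print(r,np.flatnonzero(m[r,250:400])[[0,-1]]+250 if m[r,250:400].any() else None)
plan([(.5977,.3441,.091,14.7,0,2)])
```

```text
t 52.9 p [0.5975 0.3447 0.1274] F [ 0.3  0.  -0.5] op 0.496
225 [396 399]
240 [395 399]
255 [250 255]
n 3 T [0.008, 0.462, -0.01] R [-0.003, 0.0, -0.0] g 0
```

{"name": "arm_command", "arguments": {
  "translation": [
    [0.008,0.15,-0.005],
    [0.008,0.3,-0.005],
    [0.008,0.455,-0.005],
    [0.008,0.455,-0.005],
    [0.008,0.455,-0.005]
  ],
  "rotation": [
    [0,0,0],
    [0,0,0],
    [0,0,0],
    [0,0,0],
    [0,0,0]
  ],
  "grip": [0,0,0,0,0]
}}

```text
time_s: 53.45
position: [0.597, 0.3435, 0.0884]
tcp_rot: [[0.254, -0.002, 0.967], [-0.967, -0.001, 0.254], [0.0, -1.0, -0.002]]
force: [-0.3, -0.6, -0.2]
opening: 0.501
```

{"name": "arm_command", "arguments": {
  "translation": [
    [0,0,0],
    [0,0,0],
    [0,0,0],
    [0,0,0],
    [0,0,0]
  ],
  "rotation": [
    [0,0,0],
    [0,0,0],
    [0,0,0],
    [0,0,0],
    [0,0,0]
  ],
  "grip": [1,1,1,1,1]
}}

```text
time_s: 53.95
position: [0.5972, 0.3437, 0.0896]
tcp_rot: [[0.254, -0.0, 0.967], [-0.967, -0.0, 0.254], [-0.0, -1.0, -0.0]]
force: [-1.4, 1.3, -0.5]
opening: 0.154
```

{"name": "arm_command", "arguments": {
  "translation": [
    [0,0,0],
    [0,0,0],
    [0,0,0],
    [0,0,0]
  ],
  "rotation": [
    [0,0,0],
    [0,0,0],
    [0,0,0],
    [0,0,0]
  ],
  "grip": [1,1,1,1]
}}

```text
time_s: 54.35
position: [0.5972, 0.3437, 0.0895]
tcp_rot: [[0.254, -0.001, 0.967], [-0.967, -0.0, 0.254], [-0.0, -1.0, -0.001]]
force: [-1.3, 0.3, 1.3]
opening: 0.155
```

Run:
```python
from h import *
s=st()
plan([(.5977,.3441,.17,14.7,1),(.4756,.1621,.17,24.8,1,2)])
```

```text
t 54.35 p [0.5972 0.3437 0.0895] F [-1.3  0.3  1.3] op 0.155
n 1 T [-0.001, -0.503, 0.004] R [0.0, 0.0, -0.0] g 1
n 1 T [-0.002, -0.503, 0.003] R [0.001, 0.0, -0.0] g 1
n 2 T [0.604, -0.0, -0.685] R [-0.0, -0.056, -0.0] g 1
n 2 T [0.563, -0.0, -0.719] R [-0.0, -0.056, 0.0] g 1
n 4 T [0.521, -0.001, -0.75] R [-0.0, -0.056, 0.0] g 1
```

Gripped (13.5 mm). I'll lift gently, swing toward −x first to keep away from the case post, then go over the shelf.

{"name": "arm_command", "arguments": {
  "translation": [
    [0,-0.04,0],
    [0,-0.14,0],
    [0,-0.32,0],
    [0,-0.5,0],
    [0,-0.68,0]
  ],
  "rotation": [
    [0,0,0],
    [0,0,0],
    [0,0,0],
    [0,0,0],
    [0,0,0]
  ],
  "grip": [1,1,1,1,1]
}}

```text
time_s: 54.85
position: [0.598, 0.3439, 0.1458]
tcp_rot: [[0.254, 0.002, 0.967], [-0.967, 0.001, 0.254], [-0.0, -1.0, 0.002]]
force: [0.1, -0.2, -1.7]
opening: 0.156
```

{"name": "arm_command", "arguments": {
  "translation": [
    [0,-0.14,0],
    [0,-0.22,0],
    [0,-0.26,0],
    [0,-0.26,0]
  ],
  "rotation": [
    [0,0,0],
    [0,0,0],
    [0,0,0],
    [0,0,0]
  ],
  "grip": [1,1,1,1]
}}

```text
time_s: 55.25
position: [0.5975, 0.3437, 0.1651]
tcp_rot: [[0.254, 0.001, 0.967], [-0.967, 0.0, 0.254], [-0.0, -1.0, 0.001]]
force: [0.3, -0.8, -2.3]
opening: 0.157
```

Run:
```python
from h import *
s=st()
plan([(.47,.31,.165,14.7,1),(.4756,.1621,.165,24.8,1,2)])
```

```text
t 55.25 p [0.5975 0.3437 0.1651] F [ 0.3 -0.8 -2.3] op 0.157
n 2 T [0.002, 0.0, -0.825] R [-0.0, 0.0, -0.0] g 1
n 2 T [0.001, 0.0, -0.824] R [-0.001, 0.0, -0.0] g 1
n 2 T [0.903, 0.0, -0.201] R [0.0, -0.084, -0.0] g 1
n 4 T [0.882, 0.0, -0.279] R [0.0, -0.084, -0.0] g 1
```

{"name": "arm_command", "arguments": {
  "translation": [
    [0,0,-0.06],
    [0,0,-0.2],
    [0,0,-0.42],
    [0,0,-0.66],
    [0,0,-0.9]
  ],
  "rotation": [
    [0,0,0],
    [0,0,0],
    [0,0,0],
    [0,0,0],
    [0,0,0]
  ],
  "grip": [1,1,1,1,1]
}}

```text
time_s: 55.75
position: [0.5263, 0.325, 0.1637]
tcp_rot: [[0.254, -0.002, 0.967], [-0.967, -0.001, 0.254], [0.0, -1.0, -0.002]]
force: [-0.0, 0.7, -2.3]
opening: 0.16
```

{"name": "arm_command", "arguments": {
  "translation": [
    [0,0,-0.24],
    [0,0,-0.46],
    [0,0,-0.63],
    [0,0,-0.72],
    [0,0,-0.75]
  ],
  "rotation": [
    [0,0,0],
    [0,0,0],
    [0,0,0],
    [0,0,0],
    [0,0,0]
  ],
  "grip": [1,1,1,1,1]
}}

```text
time_s: 56.25
position: [0.4687, 0.3099, 0.1643]
tcp_rot: [[0.254, -0.001, 0.967], [-0.967, -0.001, 0.254], [0.0, -1.0, -0.001]]
force: [-0.5, 0.5, -2.3]
opening: 0.153
```

{"name": "arm_command", "arguments": {
  "translation": [
    [0.06,0,-0.012],
    [0.22,0,-0.05],
    [0.44,0,-0.1],
    [0.67,0,-0.15],
    [0.9,0,-0.2]
  ],
  "rotation": [
    [0,-0.005,0],
    [0,-0.02,0],
    [0,-0.04,0],
    [0,-0.06,0],
    [0,-0.084,0]
  ],
  "grip": [1,1,1,1,1]
}}

```text
time_s: 56.75
position: [0.4737, 0.2357, 0.1646]
tcp_rot: [[0.339, 0.001, 0.941], [-0.941, 0.0, 0.339], [0.0, -1.0, 0.001]]
force: [0.5, -0.2, -2.4]
opening: 0.157
```

{"name": "arm_command", "arguments": {
  "translation": [
    [0.24,0,-0.07],
    [0.48,0,-0.15],
    [0.7,0,-0.22],
    [0.84,0,-0.265],
    [0.882,0,-0.279]
  ],
  "rotation": [
    [0,-0.02,0],
    [0,-0.045,0],
    [0,-0.065,0],
    [0,-0.08,0],
    [0,-0.084,0]
  ],
  "grip": [1,1,1,1,1]
}}

```text
time_s: 57.25
position: [0.4766, 0.1612, 0.1647]
tcp_rot: [[0.418, 0.001, 0.909], [-0.909, -0.0, 0.418], [0.001, -1.0, 0.001]]
force: [-0.4, 0.2, -1.9]
opening: 0.156
```

Run:
```python
from h import *
s=st(); print(uv(s["position"]))
c=cam("wrist"); save(c,"w16")
plan([(.4756,.1621,.11,24.8,1,2)])
```

```text
t 57.25 p [0.4766 0.1612 0.1647] F [-0.4  0.2 -1.9] op 0.156
[ 0.5002 -0.0536]
n 4 T [-0.013, 0.683, -0.006] R [-0.001, -0.002, 0.001] g 1
```

{"name": "arm_command", "arguments": {
  "translation": [
    [-0.013,0.08,-0.006],
    [-0.013,0.25,-0.006],
    [-0.013,0.45,-0.006],
    [-0.013,0.6,-0.006],
    [-0.013,0.66,-0.006]
  ],
  "rotation": [
    [0,-0.002,0],
    [0,-0.002,0],
    [0,-0.002,0],
    [0,-0.002,0],
    [0,-0.002,0]
  ],
  "grip": [1,1,1,1,1]
}}

```text
time_s: 57.8
position: [0.4738, 0.1638, 0.1104]
tcp_rot: [[0.422, -0.002, 0.907], [-0.907, -0.0, 0.422], [-0.001, -1.0, -0.002]]
force: [-0.4, -1.1, -2.5]
opening: 0.159
```

{"name": "arm_command", "arguments": {
  "translation": [
    [0,0.03,0],
    [0,0.06,0],
    [0,0.09,0],
    [0,0.11,0],
    [0,0.11,0]
  ],
  "rotation": [
    [0,0,0],
    [0,0,0],
    [0,0,0],
    [0,0,0],
    [0,0,0]
  ],
  "grip": [1,1,1,1,1]
}}

```text
time_s: 58.3
position: [0.4746, 0.1633, 0.1031]
tcp_rot: [[0.421, 0.0, 0.907], [-0.907, 0.0, 0.421], [0.0, -1.0, 0.0]]
force: [0.5, 0.1, -3.4]
opening: 0.155
```

{"name": "arm_command", "arguments": {
  "translation": [
    [0,0.01,0],
    [0,0.015,0],
    [0,0.015,0]
  ],
  "rotation": [
    [0,0,0],
    [0,0,0],
    [0,0,0]
  ],
  "grip": [1,1,1]
}}

```text
time_s: 58.6
position: [0.4746, 0.1633, 0.1019]
tcp_rot: [[0.421, 0.0, 0.907], [-0.907, 0.0, 0.421], [0.0, -1.0, 0.0]]
force: [-0.1, 0.2, -1.9]
opening: 0.157
```

{"name": "arm_command", "arguments": {
  "translation": [
    [0,0.006,0],
    [0,0.012,0],
    [0,0.012,0]
  ],
  "rotation": [
    [0,0,0],
    [0,0,0],
    [0,0,0]
  ],
  "grip": [1,1,1]
}}

```text
time_s: 58.9
position: [0.4745, 0.1633, 0.1015]
tcp_rot: [[0.421, 0.0, 0.907], [-0.907, -0.0, 0.421], [0.0, -1.0, 0.0]]
force: [-1.7, -0.8, 4.4]
opening: 0.158
```

It's resting on the shelf. I'll release and lift clear.

{"name": "arm_command", "arguments": {
  "translation": [
    [0,0,0],
    [0,0,0],
    [0,0,0],
    [0,0,0],
    [0,0,0]
  ],
  "rotation": [
    [0,0,0],
    [0,0,0],
    [0,0,0],
    [0,0,0],
    [0,0,0]
  ],
  "grip": [0,0,0,0,0]
}}

```text
time_s: 59.4
position: [0.4746, 0.1633, 0.1008]
tcp_rot: [[0.421, -0.0, 0.907], [-0.907, 0.0, 0.421], [-0.0, -1.0, -0.0]]
force: [0.0, 0.6, -0.0]
opening: 0.472
```

{"name": "arm_command", "arguments": {
  "translation": [
    [0,-0.1,0],
    [0,-0.3,0],
    [0,-0.6,0],
    [0,-0.9,0],
    [0,-1,0]
  ],
  "rotation": [
    [0,0,0],
    [0,0,0],
    [0,0,0],
    [0,0,0],
    [0,0,0]
  ],
  "grip": [0,0,0,0,0]
}}

```text
time_s: 59.9
position: [0.4759, 0.1635, 0.1834]
tcp_rot: [[0.421, 0.005, 0.907], [-0.907, 0.001, 0.421], [0.001, -1.0, 0.005]]
force: [-0.6, 0.3, -0.7]
opening: 0.496
```

{"name": "arm_command", "arguments": {
  "translation": [
    [0.3,-0.4,-0.2],
    [0.6,-0.8,-0.4],
    [0.8,-1,-0.5],
    [0.8,-1,-0.5],
    [0.8,-1,-0.5]
  ],
  "rotation": [
    [0,0,0],
    [0,0,0],
    [0,0,0],
    [0,0,0],
    [0,0,0]
  ],
  "grip": [0,0,0,0,0]
}}

```text
time_s: 60.4
position: [0.4649, 0.0884, 0.2606]
tcp_rot: [[0.42, -0.0, 0.908], [-0.908, 0.0, 0.42], [-0.001, -1.0, -0.0]]
force: [0.4, 1.0, 0.7]
opening: 0.499
```

Run:
```python
from h import *
s=st(); print(uv(s["position"]))
c=cam("wrist"); save(c,"w17")
for k,z in dict(caddy=.012,caddy_handle=.1,feed_cup_a=.015,wedge_butt=.086).items(): print(k,[(a,b,d,uv(d)) for a,b,d in spots(c,k,z)])
print("clamps",clampfit(c,z0=.006,guess=24.8))
a=cam("scene"); save(a,"s17")
for k,z in dict(worm_tub=0,nail_brush=0,mallet_head=.022).items(): print(k,spots(a,k,z))
b=cam("top")
for k,z in dict(worm_tub=0,nail_brush=0,mallet_head=.022,mallet_handle=.022).items(): print("top",k,spots(b,k,z))
cv2.imwrite("pics/fin.png",np.vstack([cv2.resize(c["im"],(800,500))[:330],cv2.resize(b["im"][160:270,220:480],(700,296)) .copy() if 0 else cv2.resize(b["im"][150:260,180:480],(800,270),interpolation=2)]))
```

```text
t 60.4 p [0.4649 0.0884 0.2606] F [0.4 1.  0.7] op 0.499
[ 0.4591 -0.1147]
caddy [(0.94, [359, 115], [0.4739, 0.1623], array([ 0.4983, -0.0514]))]
caddy_handle [(0.68, [370, 119], [0.4735, 0.1636], array([ 0.4985, -0.0501]))]
feed_cup_a [(0.96, [383, 115], [0.4971, 0.1738], array([ 0.5242, -0.0507])), (0.65, [335, 115], [0.4494, 0.1513], array([ 0.4714, -0.0512])), (0.31, [361, 205], [0.5217, 0.0693], array([ 0.5027, -0.1559]))]
wedge_butt [(0.83, [317, 352], [0.5384, -0.0912], array([ 0.4505, -0.3086]))]
clamps [([0.5143, 0.0761], np.float64(25.1), np.float64(-1.2), 'err', np.float64(0.44), [359.0, 233.0])]
worm_tub [(0.57, [190, 218], [0.6988, 0.4236]), (0.44, [166, 261], [0.6017, 0.5173])]
nail_brush [(0.68, [167, 262], [0.5963, 0.516])]
mallet_head [(0.47, [300, 241], [0.4967, 0.174])]
top worm_tub [(0.95, [233, 175], [0.7006, 0.4138])]
top nail_brush [(0.45, [204, 206], [0.5905, 0.5197])]
top mallet_head [(0.64, [438, 171], [0.6853, -0.3101])]
top mallet_handle [(0.7, [437, 186], [0.6307, -0.3012])]
```

View pics/fin.png

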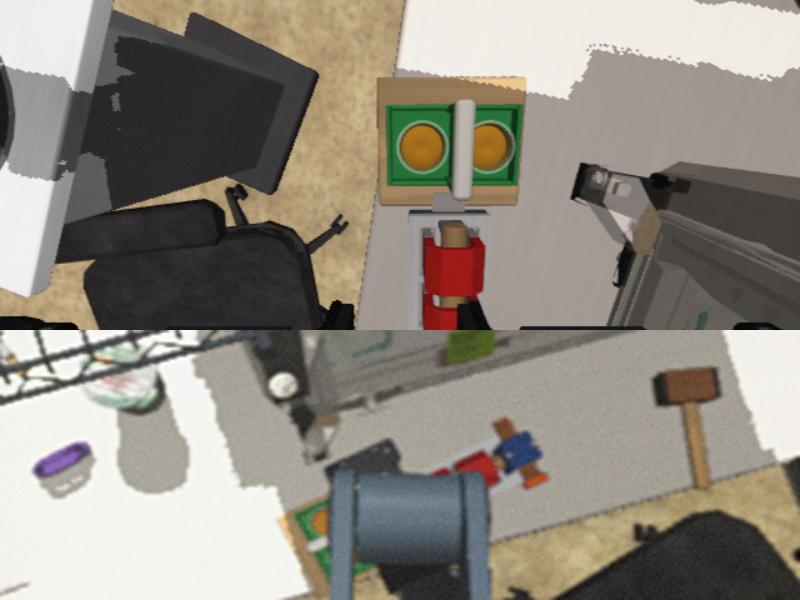

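The caddy is centred on the shelf with its cups upright and the clamps are seated. The wedge is home: its butt reads 0.4505 against the expected 0.4498. The mallet lies clear, and the tub and brush haven't moved. I'll hand in.

```bash
python3 -c "
from rig import bot
print(bot.hand_in())"
```

```text
the job is handed in; nothing more can be done
None
```

The whole job is done in the order asked, and I handed it in at about 60 s of robot time. The hand-in gives no verdict, so what follows is from my own checks.

- **Clamps:** All three are pushed home in slot pairs 0, 1 and 2. Each stopped hard on the perch at a tool height of about 63 mm, with 14, 19 and 31 N at the stop. My last camera fit of a seated clamp was poor because it was partly hidden. I rely on the stop forces and the pictures for this.
- **Wedge:** I tapped it in with the mallet, and it moved about 29 mm. The struck face last measured 0.7 mm from its expected end position, and two further firm taps did not move it. One projection check along the way was ambiguous, but the later measurements agree that it is at the stop.
- **Mallet:** It is back on the bench where it started, well clear of the stand.
- **Caddy:** It was carried level by its handle and set down within about 2 mm of the shelf's centre. Both cups are upright in their bays.
- **Brush and tub:** They read where they were at the start, within the measuring noise of about 1 cm.

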